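# Swap the serving pots and hold a coconut truffle in the tongs

### The job

The two small pots are standing on each other's coasters: swap them, so that the mint pot stands upright in the middle of the white marble coaster and the pink pot upright in the middle of the cork one. Then grip the tongs, pick the white coconut truffle off the tray with them (only the tongs may touch it, never the robot's fingers) and finish while holding it in the tongs, still, clear above the mouth of the mint pot, ready to be dropped in but not let go. Leave the other two truffles, the jar and the foil bowl where they are.

Things in the scene. Friction and masses are not known exactly. Their poses are not given: they have to be found in the camera images.
- white_coaster: fixed square coaster of white marble, 90 x 90 x 6 mm (top 6 mm above the table); origin at the centre of its underside, z up. Somewhere to the right of the work, its place exchangeable with the cork coaster's
- cork_coaster: fixed square coaster of brown cork, 90 x 90 x 6 mm; origin at the centre of its underside, z up
- mint_pot: loose open round pot, mint green, 50 mm high, outer diameter 52 mm at the foot and 56 mm at the rim, wall 3 mm, 80 g; can be gripped across its outside from above. Origin at the centre of its underside, z up. Starts on the cork coaster
- pink_pot: loose open round pot, pink, same shape and weight as the mint pot; origin at the centre of its underside, z up. Starts on the white marble coaster
- tray: fixed white ceramic slab, 70 mm (its x) x 220 mm (its y) x 20 mm high, origin at the centre of its underside. Three shallow square seats, 18 mm wide, at y = -75, 0 and 75 mm on its middle line, each with a truffle. Lower the tongs' jaws on either side of a truffle, tongs pointing along the tray's +x (away from the robot)
- coconut_truffle: loose ball, white with coconut flecks, 36 mm in diameter, about 30 g, rigid; origin at its centre (its axes turn as it rolls). In one of the three seats, centre about 35 mm above the table
- dark_truffle: loose dark brown ball, 36 mm in diameter, in another seat; origin at its centre. To be left alone
- pink_truffle: loose pink ball with flecks, 36 mm in diameter, in another seat; origin at its centre. To be left alone
- tongs: loose 90 g tongs, steel with mint grips and jaws, lying flat on the table: two upright strips 24 mm high, 5 mm thick, that open and close horizontally about a round pivot. x: from pivot to jaws, y: opening direction, z up. Origin: midway between the mint grips, at the underside, 85 mm ahead of the pivot; strips grippable over x = -25 to 25 mm. 62 mm over their outsides there at rest
- tongs_mouth (a point): middle point between the flat mint jaws, 70 mm ahead of the tongs' origin along x, 12 mm above their underside: the truffle's centre belongs here. The jaws reach from x = 48 to 90 mm, 69 mm apart at rest. Every mm less over the grips is about 1.8 mm less between the jaws
- tongs_left (a joint): how far each arm of the tongs is closed, rad: 0 at rest, 0.106 on a truffle (44 mm over the grips), at most 0.17; both move alike. Gripped across y at the origin and squeezed to about 57 mm, the tongs' own spring (3.5 N on each finger) holds them in the gripper for carrying, jaws 60 mm apart. Squeeze on to close; on a truffle it takes 6 N a side, so grip with 15 to 30 N
- mint_pot_rim (a point): centre of the mint pot's mouth, 50 mm above its underside
- jar: bystander: small amber glass jar with red cap, 48 mm in diameter, 70 mm high, to the right beyond the coasters; origin at the centre of its underside
- foil_bowl: bystander: small empty aluminium bowl, 90 mm in diameter, 30 mm high, to the left beyond the tongs; origin at the centre of its underside
Things that resemble listed ones, but are neither listed nor needed, are in the scene too. There is more than one size of the coconut_truffle; the one meant has the size given above. What is shaped like the pink_pot but blue is not meant.

How it is judged:
On the way, in this order (a step that is already met when the one before it is completed fails the run):
1. the pots stand swapped, upright and released, each on the other coaster (horizontal distance between mint_pot and white_coaster below 0.022 m and horizontal distance between pink_pot and cork_coaster below 0.022 m and height (world z) of each of mint_pot, pink_pot below 0.01 m and angle between each of mint_pot, pink_pot's own z axis and vertical below 0.15 rad and contact force between the fingers and mint_pot below 0.1 N and contact force between the fingers and pink_pot below 0.1 N), for 0.2 s.
2. the coconut truffle is lifted off the tray in the tongs (height (world z) of coconut_truffle above 0.055 m and contact force between tongs and coconut_truffle above 0.5 N and contact force between the fingers and tongs above 0.5 N and contact force between tray and coconut_truffle below 0.05 N), for 0.2 s.
At the end, for the whole second after the job is handed in: Mint pot upright on white coaster, pink on cork (22 mm of centre). Fingers hold tongs closed on the still truffle (30 mm of mouth point), 25 mm of mint pot's axis, centre 20 mm over its rim; pot touched by neither. Other truffles moved < 15 mm, jar, bowl < 30 mm (contact force between tongs and coconut_truffle above 0.5 N and contact force between the fingers and tongs above 0.5 N and contact force between each of the fingers, mint_pot and coconut_truffle below 0.1 N and contact force between mint_pot and tongs below 0.1 N and value of joint tongs_left above 0.07 rad and distance between coconut_truffle and tongs_mouth below 0.03 m and horizontal distance between coconut_truffle and mint_pot_rim below 0.025 m and z of coconut_truffle in the frame of mint_pot_rim above 0.02 m and linear speed of coconut_truffle below 0.03 m/s and horizontal distance between mint_pot and white_coaster below 0.022 m and horizontal distance between pink_pot and cork_coaster below 0.022 m and height (world z) of each of mint_pot, pink_pot below 0.01 m and angle between each of mint_pot, pink_pot's own z axis and vertical below 0.15 rad and distance of each of dark_truffle, pink_truffle from where it was at the start of the episode below 0.015 m and distance of each of jar, foil_bowl from where it was at the start of the episode below 0.03 m); the arm keeps its last pose, push and grip.
It fails at once if the robot's fingers touch the coconut truffle (contact force between the fingers and coconut_truffle above 0.3 N).
It fails at once if another truffle is moved from its seat (distance of any of dark_truffle, pink_truffle from where it was at the start of the episode above 0.015 m).
It fails at once if the jar or the foil bowl is moved (distance of any of jar, foil_bowl from where it was at the start of the episode above 0.03 m).
It also fails if it takes over 72 s, if anything falls off the work surface, if the arm or the gripper's body presses on something with over 40 N, if the wrist force passes 120 N, or if a joint passes its speed limit or range.

### The arm

A 7-joint arm with a two-finger parallel gripper is mounted at the origin on the work surface. World frame = base frame: x ahead of the robot, y to its left, z up, the work surface at z = 0. Lengths are in m, angles in rad, forces in N, time in s.
With the tool pointing down it reaches from about 0.425 to 0.875 m from the base axis. Payload 8.4 kg.
Tool frame: the origin (TCP) lies between the finger pads; the fingertips stand 17 mm ahead of it and the grasp point (between the pads) lies 2 mm behind it; z points along the fingers, y is the direction in which the jaws open and shut (so a half turn about z gives the same grasp; the last joint's range is limited). The gripper opens to 87 mm and grips with 3 to 60 N. Pads are 19 mm wide; open, the fingers measure 117 mm over their backs; the gripper's body (75 mm by 190 mm) begins 51 mm behind the grasp point.
Start: joints at [-0.099, 0.333, 0.04, 1.465, -0.013, 1.343, -0.059], TCP at [0.65, -0, 0.201] pointing down, gripper open.
Joint ranges: [-2.58, 2.58], [-0.38, 2.09], [-1.3, 1.39], [0.25, 2.4], [-1.5, 4.64], [0.08, 2.09], [-2.65, 2.65]. Speed limits (rad/s): [2.22, 2.22, 2.79, 2.79, 3.14, 3.14, 3.14].

### API

Orientations are given as a 3x3 rotation matrix whose columns are the frame's x, y, z axes.
In Python, from cell import * gives the robot as it stands. The module is installed in compiled form; this text tells all that it offers.
- The arm moves only by the tool servo_tool, never from a script. Its arguments are lists of equal length, an entry for each row: "translation": the shift along the tool's x, y, z in m, a list of three; "turn": the turn, a rotation vector about the tool's x, y, z in rad, a list of three; "jaw": the finger opening in m, from 0 to 0.087. A call has 1 to 8 rows; each row is the pose to reach, as a shift and turn from the pose commanded when the call began, along the tool's axes at that moment; what a row does not reach only later rows make up. A row lasts 1/10 s, in which the tool goes at most 50 mm and 8.59 degrees, less where a joint would pass 70% of its speed; a pose out of reach is approached as far as the arm can. A call with a gripper value outside its range is refused whole. The fingers move at their own pace and stop on an object; "squeeze" is the grip in N (left out, the last holds). Time passes only in rows, so rows that repeat a pose let the fingers close. It gives the time, the measured TCP pose, the force and the opening at its end, in the units of the state.
- get_obs(): the state, without advancing time (a new reading comes with each control period).
- get_image(name): name is "scene" or "side" or "wrist"; returns (picture, depth): 420x560x3 uint8, red, green, blue; 420x560 float32, m along the optical axis (not along the pixel's ray), 0 where there is no reading.
- camera_info(name): a dict with "camera_matrix" (3x3 intrinsics, pixels), "dist" ([k1, k2, p1, p2, k3] as OpenCV has them; the pictures are not rectified), "pose" (4x4, takes a point from camera to world coordinates). Camera axes: x right, y down, z forward; pixel columns grow to the right and rows downward; lengths in m; the calibration is good to about 2 mm. A picture is of the moment at which its call begins: read the wrist's pose just before it. camera_info takes no time and is no camera call; for the wrist camera it gives the pose at the moment of the call.
- job_done(): hands the job in, once; it reports no verdict.
The state is a dict: "t": time; "joints": joint angles; "qvel": joint speeds; "effort": joint torques, N m; "tcp_pos": TCP position; "tool_rot": TCP orientation; "wrist_force": force on the tool from outside, world axes, zero at the start; "wrist_torque": the same for the moment, N m; "opening": finger opening in m.
Only numpy, scipy, OpenCV 4.12 (cv2) and the standard library are available. Lean on these libraries where they do the work, as an engineer would, in place of code of your own. Each camera call takes 0.05 s, during which the arm holds its last target.

## Working session

There is one attempt and no reset: what is moved stays moved. The work goes in short steps, Python scripts to look and compute and a tool call to move; the robot and the scene stay as the last step left them, time stands still between calls to the robot, and variables do not carry over. Pictures are saved under pics/ and viewed, and the job is handed in when it is done.

Besides the shell and the picture viewer there is one more tool, called in YAML: its name, and indented under it one key for each argument. servo_tool: Moves the arm, as the interface text tells. Its arguments: {"type":"object","properties":{"translation":{"type":"array","items":{"type":"array","items":{"type":"number"}}},"turn":{"type":"array","items":{"type":"array","items":{"type":"number"}}},"jaw":{"type":"array","items":{"type":"number"}},"squeeze":{"type":"number"}},"required":["translation","turn","jaw"]}

```bash
mkdir -p pics; cat > h.py <<'E'
from cell import *
import numpy as np, cv2
def shot(n,f):
    ci=camera_info(n); im,d=get_image(n)
    cv2.imwrite(f'pics/{f}.png',im[:,:,::-1]); np.savez(f'pics/{f}.npz',im=im,d=d,K=ci['camera_matrix'],D=ci['dist'],P=ci['pose'])
    return im,d,ci
def load(f):
    z=np.load(f'pics/{f}.npz'); return z
def pts(z,uv):
    "world points from depth"
    uv=np.asarray(uv,float).reshape(-1,2)
    n=cv2.undistortPoints(uv[:,None],z['K'],z['D'])[:,0]
    d=z['d'][uv[:,1].astype(int),uv[:,0].astype(int)]
    c=np.c_[n*d[:,None],d]; return c@z['P'][:3,:3].T+z['P'][:3,3]
def ray(z,uv,h):
    uv=np.asarray(uv,float).reshape(-1,2)
    n=cv2.undistortPoints(uv[:,None],z['K'],z['D'])[:,0]
    r=np.c_[n,np.ones(len(n))]@z['P'][:3,:3].T; o=z['P'][:3,3]
    return o+r*((h-o[2])/r[:,2])[:,None]
E
python3 - <<'E'
from h import *
for n in ['scene','side','wrist']: shot(n,n+'0'); print(n,camera_info(n)['pose'].round(3).tolist(),camera_info(n)['camera_matrix'].tolist())
o=get_obs(); print(o['t'],o['tcp_pos'],o['tool_rot'],o['opening'])
E
```

```text
scene [[0.608, 0.596, -0.525, 1.022], [0.794, -0.451, 0.407, -0.356], [0.005, -0.664, -0.747, 0.771], [0.0, 0.0, 0.0, 1.0]] [[405.15224852210076, 0.0, 278.0119375725918], [0.0, 405.15224852210076, 211.67270537173783], [0.0, 0.0, 1.0]]
side [[-0.912, -0.239, 0.334, 0.08], [-0.41, 0.533, -0.74, 1.049], [-0.001, -0.812, -0.584, 0.877], [0.0, 0.0, 0.0, 1.0]] [[537.1830710928357, 0.0, 287.94629847669006], [0.0, 537.1830710928357, 208.60445549405242], [0.0, 0.0, 1.0]]
wrist [[1.0, 0.001, -0.001, 0.65], [0.0, -0.963, -0.269, 0.073], [-0.002, 0.269, -0.963, 0.383], [0.0, 0.0, 0.0, 1.0]] [[344.60229002511875, 0.0, 281.8108799127323], [0.0, 344.60229002511875, 202.74966069120825], [0.0, 0.0, 1.0]]
0.15 [ 6.49614446e-01 -4.85679324e-06  2.00687461e-01] [[ 5.91562636e-06  9.99999286e-01 -1.19523626e-03]
 [ 9.99999997e-01 -6.00786078e-06 -7.71647841e-05]
 [-7.71719098e-05 -1.19523580e-03 -9.99999283e-01]] 0.08721376081260303
```

View pics/scene0.png

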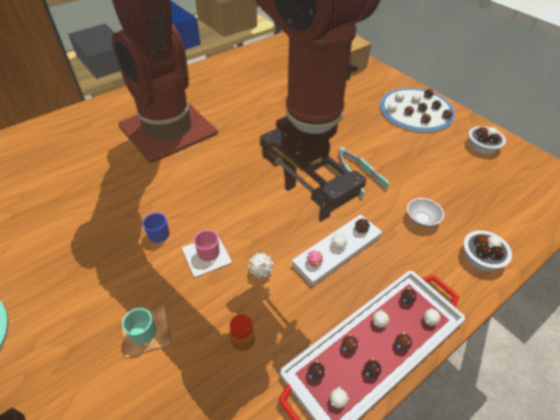

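View pics/side0.png

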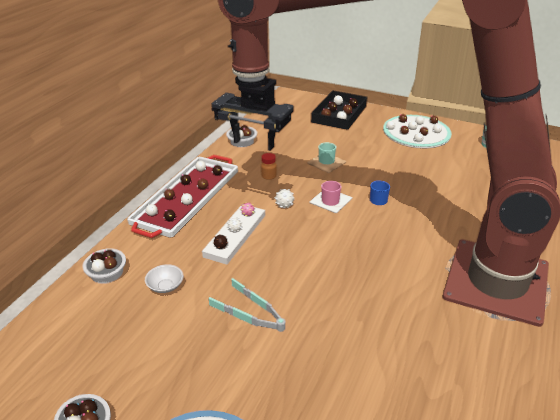

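View pics/wrist0.png

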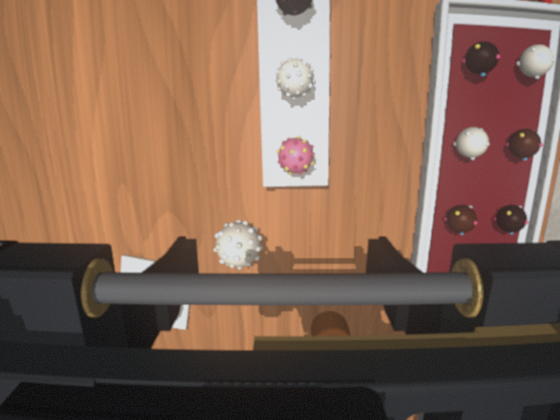

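The middle tray seat holds the coconut truffle (side ~(235,225)). The oversized white decoy is at side ~(285,198). The pink pot is at (331,193) on white marble and the mint pot at (327,153) on cork. Next I'll measure positions.

```bash
cat > m.py <<'E'
from h import *
import sys
def cloud(z):
    H,W=z['d'].shape; u,v=np.meshgrid(np.arange(W),np.arange(H)); 
    p=pts(z,np.c_[u.ravel(),v.ravel()]).reshape(H,W,3); p[z['d']==0]=np.nan; return p
def comps(m,mn=30):
    n,l,s,c=cv2.connectedComponentsWithStats(m.astype(np.uint8),connectivity=8)
    return [(l==i,s[i],c[i]) for i in range(1,n) if s[i][4]>=mn]
E
python3 - <<'E'
from m import *
for f in ['side0','scene0']:
    z=load(f); p=cloud(z); hsv=cv2.cvtColor(z['im'],cv2.COLOR_RGB2HSV).astype(int); h,s,v=hsv[...,0],hsv[...,1],hsv[...,2]
    print(f)
    M={'mint':(h>70)&(h<95)&(s>60)&(v>60),'pink':((h>160)|(h<3))&(s>70)&(v>90),'white':(s<45)&(v>165),'brown':(h>8)&(h<22)&(s<150)&(s>60)&(v>100),'blue':(h>105)&(h<130)&(s>120)}
    for k,m in M.items():
        if k=='brown': continue
        for mm,st,c in comps(m,25):
            q=p[mm]; q=q[np.isfinite(q[:,0])]
            if len(q)<20 or abs(np.median(q[:,1]))>.5 or not .3<np.median(q[:,0])<.95: continue
            print(k,st.tolist(),c.round(0), 'min',np.percentile(q,3,axis=0).round(3),'max',np.percentile(q,97,axis=0).round(3))
E
```

```text
side0
mint [320, 144, 15, 20, 277] [327. 153.] min [ 0.551 -0.378  0.008] max [ 0.598 -0.32   0.053]
mint [232, 280, 11, 12, 62] [237. 285.] min [0.54  0.271 0.002] max [0.574 0.284 0.022]
mint [251, 293, 15, 16, 82] [258. 300.] min [0.472 0.294 0.004] max [0.512 0.308 0.022]
mint [209, 299, 15, 12, 85] [216. 305.] min [0.552 0.347 0.002] max [0.589 0.354 0.022]
mint [233, 309, 18, 14, 112] [242. 316.] min [0.482 0.353 0.001] max [0.525 0.36  0.022]
pink [262, 153, 13, 11, 117] [268. 158.] min [ 0.687 -0.212  0.055] max [ 0.722 -0.176  0.07 ]
pink [208, 156, 24, 8, 60] [221. 158.] min [ 0.837 -0.211  0.012] max [ 0.911 -0.186  0.023]
pink [138, 166, 91, 63, 1646] [183. 198.] min [ 0.825 -0.135  0.005] max [0.927 0.154 0.013]
pink [321, 181, 21, 24, 412] [331. 192.] min [ 0.46  -0.171  0.008] max [ 0.51  -0.115  0.055]
pink [241, 202, 13, 14, 107] [247. 209.] min [0.645 0.016 0.018] max [0.674 0.044 0.051]
pink [132, 222, 30, 15, 139] [145. 231.] min [0.835 0.185 0.013] max [0.916 0.217 0.022]
white [241, 127, 16, 14, 61] [251. 135.] min [ 0.836 -0.409  0.025] max [ 0.876 -0.317  0.03
[... 1973 characters left out ...]
.831 0.31  0.029] max [0.928 0.407 0.052]
white [183, 240, 48, 37, 650] [206. 259.] min [ 0.443 -0.198  0.003] max [ 0.535 -0.112  0.009]
white [249, 254, 24, 20, 307] [260. 263.] min [ 0.585 -0.097  0.031] max [ 0.623 -0.06   0.051]
white [281, 271, 183, 149, 4548] [370. 350.] min [ 0.807 -0.181  0.005] max [0.952 0.178 0.023]
white [425, 309, 14, 14, 150] [432. 316.] min [0.899 0.11  0.03 ] max [0.922 0.132 0.041]
white [374, 311, 14, 14, 152] [381. 318.] min [0.839 0.025 0.03 ] max [0.862 0.047 0.042]
white [331, 387, 17, 19, 229] [339. 397.] min [ 0.898 -0.145  0.03 ] max [ 0.922 -0.121  0.041]
blue [143, 218, 23, 18, 121] [155. 227.] min [ 0.341 -0.236  0.004] max [ 0.392 -0.188  0.051]
```

```bash
python3 - <<'E'
from m import *
from scipy.optimize import least_squares
def circ(q,r):
    f=lambda c:np.hypot(q[:,0]-c[0],q[:,1]-c[1])-r
    return least_squares(f,[q[:,0].mean(),q[:,1].mean()],loss='soft_l1',f_scale=.002).x
for f in ['side0','scene0']:
    z=load(f); p=cloud(z); hsv=cv2.cvtColor(z['im'],cv2.COLOR_RGB2HSV).astype(int); h,s,v=hsv[...,0],hsv[...,1],hsv[...,2]
    print(f)
    for k,m,c0 in [('mint',(h>65)&(h<100)&(s>50),(0.577,-.35)),('pink',((h>155)|(h<5))&(s>60),(.487,-.145))]:
        m=m&(np.hypot(p[...,0]-c0[0],p[...,1]-c0[1])<.05)&np.isfinite(p[...,0])
        # ellipse outline of pot; rim: convex hull top points
        q=p[m&(p[...,2]>.045)]; print(k,len(q),'rim',circ(q,.0265),q[:,2].max(), 'all mid',(np.percentile(p[m],2,axis=0)+np.percentile(p[m],98,axis=0))/2)
    # truffles & tray : sphere fits
    for nm,c0,r in [('white',(.66,.1),.018),('pink',(.66,.027),.018),('dark',(.66,.175),.018),('jar',(.705,-.195),None)]:
        m=(np.hypot(p[...,0]-c0[0],p[...,1]-c0[1])<.03)&(p[...,2]>.028)
        q=p[m]
        if r: print(nm,len(q),least_squares(lambda c:np.linalg.norm(q-c,axis=1)-r,[*c0,.035],loss='soft_l1',f_scale=.002).x.round(4))
    # tray corners
    m=(np.abs(p[...,2]-.02)<.006)&(s<50)&(v>120)&(np.abs(p[...,0]-.66)<.06)&(np.abs(p[...,1]-.1)<.14)
    mm=max(comps(m),key=lambda t:t[1][4])[0]; 
    uv=np.argwhere(mm)[:,::-1]; w=ray(z,uv,.02)[:,:2].astype(np.float32); print('tray',len(uv),cv2.minAreaRect(w))
    m=(np.abs(p[...,2]-.006)<.006)&(s<50)&(v>120)&(np.abs(p[...,0]-.487)<.07)&(np.abs(p[...,1]+.145)<.07)
    uv=np.argwhere(m)[:,::-1]; w=ray(z,uv,.006)[:,:2].astype(np.float32); print('wc',len(uv),cv2.minAreaRect(w))
    g=p[...,2]; 
    m=(np.abs(g-.0055)<.004)&(np.abs(p[...,0]-.577)<.075)&(np.abs(p[...,1]+.35)<.075)
    x0,y0=(290,130) if f=='side0' else (100,280)
    crop=z['im'][y0:y0+90,x0:x0+90]; cv2.imwrite(f'pics/c_{f}.png',cv2.resize(crop[:,:,::-1],None,fx=6,fy=6,interpolation=cv2.INTER_CUBIC))
E
```

```text
side0
mint 79 rim [ 0.57711187 -0.34903493] 0.05725710221477309 all mid [ 0.57495297 -0.34921624  0.03056814]
pink 126 rim [ 0.48617194 -0.14245943] 0.057657045177148425 all mid [ 0.4855068  -0.14244229  0.03145937]
white 146 [0.6587 0.1004 0.0336]
pink 2052 [0.6535 0.0344 0.4512]
dark 161 [0.6579 0.1755 0.0335]
tray 991 ((0.6561238765716553, 0.10666355490684509), (0.07347354292869568, 0.22613629698753357), 1.0571250915527344)
wc 310 ((0.48551246523857117, -0.14502865076065063), (0.09248918294906616, 0.09093061089515686), 80.57315063476562)
scene0
mint 238 rim [ 0.57887936 -0.35142983] 0.05828101918300721 all mid [ 0.57884078 -0.35067494  0.03245963]
pink 196 rim [ 0.48846836 -0.14428644] 0.05906680284971333 all mid [ 0.48832642 -0.14457603  0.03322077]
white 208 [0.66   0.0996 0.0353]
pink 1276 [0.672  0.0152 0.3815]
dark 187 [0.6585 0.1748 0.0353]
tray 1769 ((0.6620921492576599, 0.09793461114168167), (0.07260915637016296, 0.22427675127983093), 1.0729410648345947)
wc 738 ((0.4894503057003021, -0.15209457278251648), (0.08984740823507309, 0.09082444757223129), 78.75585174560547)
```

```bash
python3 -c "
import cv2,numpy as np
a=cv2.imread('pics/c_side0.png');b=cv2.imread('pics/c_scene0.png');cv2.imwrite('pics/cc.png',cv2.resize(np.hstack([a,b]),(800,400)))"
```

```text
(no output)
```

View pics/cc.png

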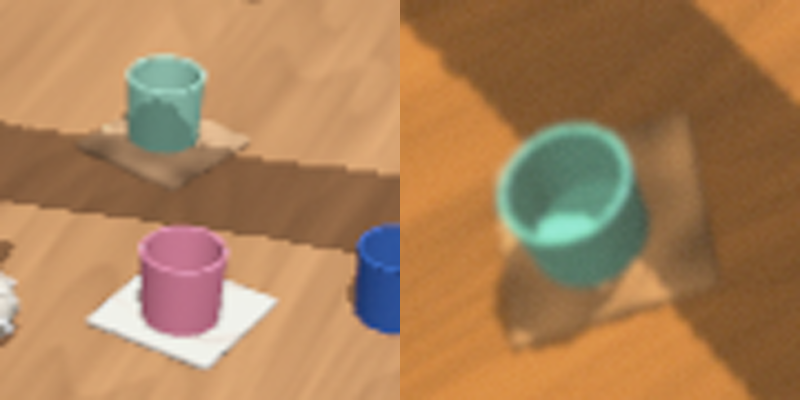

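```bash
python3 - <<'E'
from m import *
z=load('side0'); print(ray(z,[[290+165/4.444,130+144.5/4.444],[290+178/4.444,130+187/4.444],[290+80/4.444,130+147/4.444],[290+250/4.444,130+142/4.444]],.006).round(4))
z=load('scene0'); print(ray(z,[[145,332.2],[100+285/4.444,280+117/4.444],[100+115/4.444,280+347/4.444],[100+315/4.444,280+280/4.444]],.006).round(4))
E
```

```text
[[ 0.5669 -0.3335  0.006 ]
 [ 0.5384 -0.2835  0.006 ]
 [ 0.6207 -0.3054  0.006 ]
 [ 0.5128 -0.3618  0.006 ]]
[[ 0.5801 -0.3477  0.006 ]
 [ 0.5511 -0.2905  0.006 ]
 [ 0.6067 -0.4001  0.006 ]
 [ 0.6316 -0.3168  0.006 ]]
```

servo_tool:
  translation:
    - [-0.05, -0.02, -0.008]
    - [-0.1, -0.04, -0.016]
    - [-0.15, -0.06, -0.025]
    - [-0.2, -0.08, -0.03]
    - [-0.25, -0.1, -0.04]
    - [-0.3, -0.12, -0.05]
    - [-0.33, -0.12, -0.05]
    - [-0.33, -0.12, -0.05]
  turn:
    - [0, 0, 0]
    - [0, 0, 0]
    - [0, 0, 0]
    - [0, 0, 0]
    - [0, 0, 0]
    - [0, 0, 0]
    - [0, 0, 0]
    - [0, 0, 0]
  jaw: [0.087, 0.087, 0.087, 0.087, 0.087, 0.087, 0.087, 0.087]

```text
t: 0.95
tcp_pos: [0.5263, -0.3378, 0.252]
tool_rot: [[0.01, 1.0, -0.001], [1.0, -0.01, -0.004], [-0.004, -0.001, -1.0]]
wrist_force: [-0.4, -0.2, -0.4]
opening: 0.0871
```

```bash
python3 - <<'E'
from m import *
shot('wrist','w1'); o=get_obs(); print(o['t'],o['tcp_pos'])
E
```

```text
1.0 [ 0.52754818 -0.3350966   0.25144604]
```

View pics/w1.png

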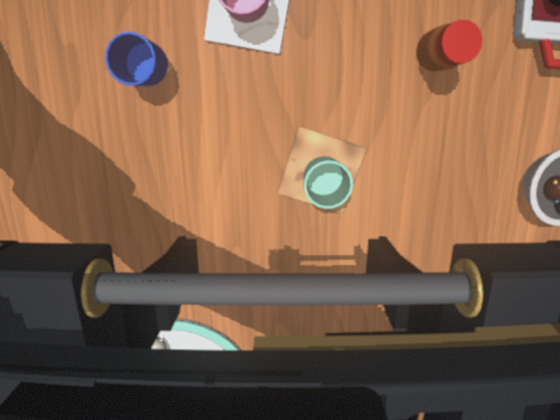

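```bash
python3 - <<'E'
from m import *
z=load('w1'); c=ray(z,[[300,129],[365,149],[279,194]],.006); print('cork',c.round(4),((c[1]+c[2])/2).round(4))
c=ray(z,[[206,38],[281,52.5],[289,8]],.006); print('white',c.round(4)); 
# from known side direction
d=(c[1]-c[0]);d/=np.linalg.norm(d); n=np.array([-d[1],d[0],0]); print('wc',((c[0]+c[1])/2+n*.045).round(4))
hsv=cv2.cvtColor(z['im'],cv2.COLOR_RGB2HSV).astype(int);h,s,v=hsv[...,0],hsv[...,1],hsv[...,2]
for mm,st,cc in comps((h>65)&(h<100)&(s>50)&(v>60),200): 
    cnt=max(cv2.findContours(mm.astype(np.uint8),0,2)[0],key=len); e=cv2.minEnclosingCircle(cnt); e2=cv2.fitEllipse(cnt); print(st,e,e2,ray(z,[e[0],e2[0]],.056).round(4),ray(z,[e2[0]],.03).round(4))
p=cloud(z); m=(h>65)&(h<100)&(s>50)&(np.hypot(p[...,0]-.577,p[...,1]+.35)<.05); q=p[m&(p[...,2]>.05)]; print(len(q),q.min(0),q.max(0),(q.min(0)+q.max(0))/2)
# truffle decoys, jar
m=(p[...,2]>.06)&(((h>170)|(h<6)))&(s>120)&(np.hypot(p[...,0]-.705,p[...,1]+.195)<.05); q=p[m]; print('jar',q.min(0),q.max(0))
E
```

```text
cork [[ 0.5486 -0.2916  0.006 ]
 [ 0.6297 -0.3165  0.006 ]
 [ 0.522  -0.3734  0.006 ]] [ 0.5759 -0.3449  0.006 ]
white [[ 0.4393 -0.1854  0.006 ]
 [ 0.5263 -0.203   0.006 ]
 [ 0.5359 -0.1544  0.006 ]]
wc [ 0.4917 -0.1501  0.006 ]
[ 304  160   48   48 1255] ((327.6153869628906, 183.87179565429688), 24.110639572143555) ((327.7969970703125, 183.9035186767578), (45.90970230102539, 47.13955307006836), 62.405452728271484) [[ 0.5775 -0.3493  0.056 ]
 [ 0.5777 -0.3493  0.056 ]] [[ 0.5811 -0.3552  0.03  ]]
[171 321  67  30 588] ((204.0, 338.5), 34.94648742675781) ((201.61062622070312, 332.6618347167969), (12.00947093963623, 75.45528411865234), 111.54884338378906) [[ 0.422  -0.5549  0.056 ]
 [ 0.4196 -0.5457  0.056 ]] [[ 0.4123 -0.5651  0.03  ]]
324 [ 0.55083384 -0.37700229  0.05030056] [ 0.60471679 -0.32277619  0.37679801] [ 0.57777531 -0.34988924  0.21354928]
jar [ 0.68729426 -0.2201702   0.0601205 ] [ 0.73023339 -0.17875095  0.07321813]
```

The wrist view shows the mint pot at px (328,184) → (0.578,-0.350). The cork centre is at about (0.576,-0.346) and the white coaster centre at about (0.490,-0.149). I'll go above the mint pot next.

servo_tool:
  translation:
    - [-0.01, 0.025, 0.035]
    - [-0.02, 0.048, 0.07]
    - [-0.02, 0.048, 0.11]
    - [-0.02, 0.048, 0.14]
    - [-0.02, 0.048, 0.14]
    - [-0.02, 0.048, 0.14]
  turn:
    - [0, 0, 0]
    - [0, 0, 0]
    - [0, 0, 0]
    - [0, 0, 0]
    - [0, 0, 0]
    - [0, 0, 0]
  jaw: [0.087, 0.087, 0.087, 0.087, 0.087, 0.087]

```text
t: 1.6
tcp_pos: [0.5784, -0.3488, 0.1117]
tool_rot: [[-0.001, 1.0, -0.0], [1.0, 0.001, 0.001], [0.001, -0.0, -1.0]]
wrist_force: [0.4, -0.1, 0.0]
opening: 0.087
```

servo_tool:
  translation:
    - [0, 0, 0.03]
    - [0, 0, 0.06]
    - [0, 0, 0.079]
    - [0, 0, 0.079]
    - [0, 0, 0.079]
    - [0, 0, 0.079]
    - [0, 0, 0.079]
    - [0, 0, 0.079]
  turn:
    - [0, 0, 0]
    - [0, 0, 0]
    - [0, 0, 0]
    - [0, 0, 0]
    - [0, 0, 0]
    - [0, 0, 0]
    - [0, 0, 0]
    - [0, 0, 0]
  jaw: [0.087, 0.087, 0.087, 0.087, 0.04, 0.04, 0.04, 0.04]
  squeeze: 15

```text
t: 2.4
tcp_pos: [0.5786, -0.3503, 0.0336]
tool_rot: [[0.0, 1.0, 0.002], [1.0, -0.0, -0.001], [-0.001, 0.002, -1.0]]
wrist_force: [-0.3, -0.8, -0.1]
opening: 0.063
```

servo_tool:
  translation:
    - [0, 0, 0]
    - [0, 0, 0]
    - [0, 0, 0]
  turn:
    - [0, 0, 0]
    - [0, 0, 0]
    - [0, 0, 0]
  jaw: [0.04, 0.04, 0.04]

```text
t: 2.7
tcp_pos: [0.5782, -0.3502, 0.0329]
tool_rot: [[0.0, 1.0, 0.001], [1.0, -0.0, -0.0], [-0.0, 0.001, -1.0]]
wrist_force: [0.2, -0.1, 4.2]
opening: 0.054
```

servo_tool:
  translation:
    - [0, 0, -0.02]
    - [0, 0, -0.05]
    - [0.01, -0.04, -0.05]
    - [0.02, -0.08, -0.05]
    - [0.03, -0.128, -0.05]
    - [0.03, -0.128, -0.05]
    - [0.03, -0.128, -0.025]
    - [0.03, -0.128, -0.005]
  turn:
    - [0, 0, 0]
    - [0, 0, 0]
    - [0, 0, 0]
    - [0, 0, 0]
    - [0, 0, 0]
    - [0, 0, 0]
    - [0, 0, 0]
    - [0, 0, 0]
  jaw: [0.04, 0.04, 0.04, 0.04, 0.04, 0.04, 0.04, 0.04]

```text
t: 3.5
tcp_pos: [0.4499, -0.32, 0.037]
tool_rot: [[0.0, 1.0, 0.001], [1.0, -0.0, -0.0], [-0.0, 0.001, -1.0]]
wrist_force: [0.1, -0.5, -2.4]
opening: 0.0536
```

servo_tool:
  translation:
    - [0, 0, 0.005]
    - [0, 0, 0.01]
    - [0, 0, 0.01]
    - [0, 0, 0.01]
  turn:
    - [0, 0, 0]
    - [0, 0, 0]
    - [0, 0, 0]
    - [0, 0, 0]
  jaw: [0.04, 0.04, 0.04, 0.04]

```text
t: 3.9
tcp_pos: [0.4505, -0.3203, 0.028]
tool_rot: [[0.0, 1.0, 0.001], [1.0, -0.0, -0.001], [-0.001, 0.001, -1.0]]
wrist_force: [0.1, 0.1, -1.4]
opening: 0.0536
```

servo_tool:
  translation:
    - [0, 0, 0.001]
    - [0, 0, 0.001]
    - [0, 0, 0.001]
    - [0, 0, 0.001]
    - [0, 0, -0.03]
    - [0, 0, -0.07]
    - [0, 0, -0.1]
    - [0, 0, -0.1]
  turn:
    - [0, 0, 0]
    - [0, 0, 0]
    - [0, 0, 0]
    - [0, 0, 0]
    - [0, 0, 0]
    - [0, 0, 0]
    - [0, 0, 0]
    - [0, 0, 0]
  jaw: [0.087, 0.087, 0.087, 0.087, 0.087, 0.087, 0.087, 0.087]

```text
t: 4.7
tcp_pos: [0.4523, -0.3216, 0.132]
tool_rot: [[0.0, 1.0, 0.007], [1.0, -0.0, -0.003], [-0.003, 0.007, -1.0]]
wrist_force: [0.4, -0.2, 0.3]
opening: 0.0866
```

servo_tool:
  translation:
    - [0.03, 0, 0]
    - [0.07, 0.01, 0]
    - [0.1, 0.01, 0]
    - [0.1, 0.01, 0]
    - [0.1, 0.01, 0]
  turn:
    - [0, 0, 0]
    - [0, 0, 0]
    - [0, 0, 0]
    - [0, 0, 0]
    - [0, 0, 0]
  jaw: [0.087, 0.087, 0.087, 0.087, 0.087]

```text
t: 5.2
tcp_pos: [0.4598, -0.2196, 0.127]
tool_rot: [[-0.001, 1.0, -0.0], [1.0, 0.001, -0.0], [-0.0, -0.0, -1.0]]
wrist_force: [-0.5, -0.9, -0.4]
opening: 0.0871
```

```bash
python3 - <<'E'
from m import *
shot('wrist','w2');shot('side','s2'); o=get_obs(); print(o['t'],o['tcp_pos'])
E
```

```text
5.3 [ 0.4595802  -0.22107158  0.12710467]
```

View pics/w2.png

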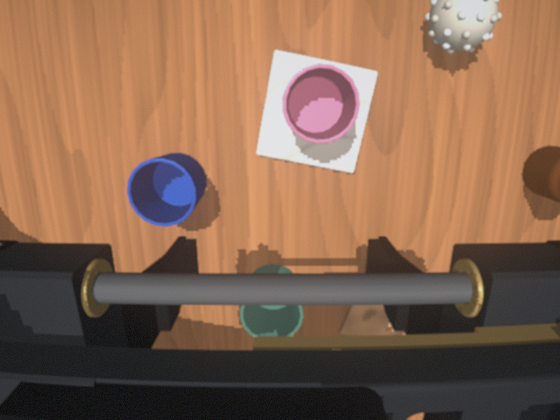

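View pics/s2.png

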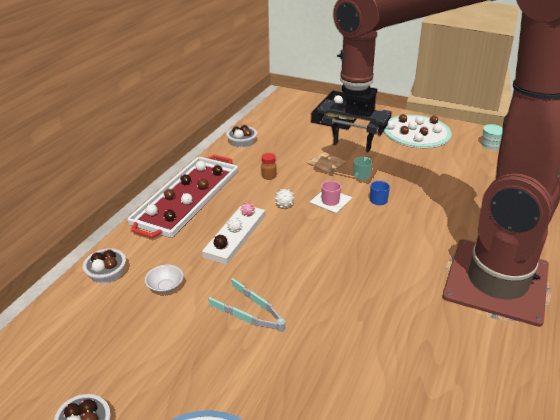

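```bash
python3 - <<'E'
from m import *
z=load('w2'); c=ray(z,[[276,50],[377,70],[354,173],[257,155]],.006); print(c.round(4),c.mean(0))
hsv=cv2.cvtColor(z['im'],cv2.COLOR_RGB2HSV).astype(int);h,s,v=hsv[...,0],hsv[...,1],hsv[...,2]
for mm,st,cc in comps(((h>155)|(h<3))&(s>60)&(v>60),2000): 
    cnt=max(cv2.findContours(mm.astype(np.uint8),0,2)[0],key=len); e=cv2.minEnclosingCircle(cnt); e2=cv2.fitEllipse(cnt); print(st,e,e2,ray(z,[e[0],e2[0]],.056).round(4))
E
```

```text
[[ 0.4547 -0.1001  0.006 ]
 [ 0.5395 -0.1151  0.006 ]
 [ 0.5244 -0.2033  0.006 ]
 [ 0.4377 -0.1874  0.006 ]] [ 0.4890513  -0.15145571  0.006     ]
[ 284   65   75   79 4611] ((321.3356018066406, 103.88356018066406), 39.356082916259766) ((320.96356201171875, 103.9458236694336), (73.92733001708984, 77.60782623291016), 20.684019088745117) [[ 0.4877 -0.1439  0.056 ]
 [ 0.4875 -0.1439  0.056 ]]
```

servo_tool:
  translation:
    - [0.04, 0.015, 0]
    - [0.076, 0.028, 0.01]
    - [0.076, 0.028, 0.04]
    - [0.076, 0.028, 0.075]
    - [0.076, 0.028, 0.094]
    - [0.076, 0.028, 0.094]
    - [0.076, 0.028, 0.094]
    - [0.076, 0.028, 0.094]
  turn:
    - [0, 0, 0]
    - [0, 0, 0]
    - [0, 0, 0]
    - [0, 0, 0]
    - [0, 0, 0]
    - [0, 0, 0]
    - [0, 0, 0]
    - [0, 0, 0]
  jaw: [0.087, 0.087, 0.087, 0.087, 0.087, 0.087, 0.04, 0.04]

```text
t: 6.1
tcp_pos: [0.489, -0.1448, 0.0347]
tool_rot: [[0.001, 1.0, 0.002], [1.0, -0.001, -0.0], [-0.0, 0.002, -1.0]]
wrist_force: [-0.9, -0.3, 0.2]
opening: 0.0776
```

servo_tool:
  translation:
    - [0, 0, 0]
    - [0, 0, 0]
    - [0, 0, 0]
    - [0, 0, 0]
    - [0, 0, 0]
  turn:
    - [0, 0, 0]
    - [0, 0, 0]
    - [0, 0, 0]
    - [0, 0, 0]
    - [0, 0, 0]
  jaw: [0.04, 0.04, 0.04, 0.04, 0.04]

```text
t: 6.6
tcp_pos: [0.4892, -0.1444, 0.0352]
tool_rot: [[0.0, 1.0, 0.002], [1.0, -0.0, -0.0], [-0.0, 0.002, -1.0]]
wrist_force: [-0.7, 0.9, 13.8]
opening: 0.0429
```

```bash
python3 - <<'E'
from m import *
shot('side','s3');shot('scene','sc3'); o=get_obs(); print(o['t'],o['tcp_pos'],o['opening'],o['wrist_force'])
a=cv2.resize(cv2.imread('pics/s3.png')[130:250,270:430],(533,400));b=cv2.resize(cv2.imread('pics/sc3.png')[180:340,150:260],(267,400));cv2.imwrite('pics/v3.png',np.hstack([a,b]))
E
```

```text
6.7 [ 0.48963311 -0.14441577  0.03517213] 0.04137657219328725 [-0.42344564  0.09684304 11.90348102]
```

View pics/v3.png

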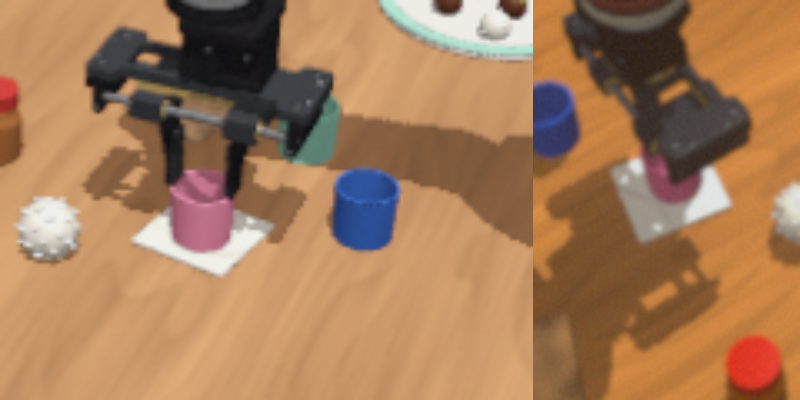

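```bash
python3 - <<'E'
from m import *
shot('side','s4'); shot('wrist','w4')
a=cv2.resize(cv2.imread('pics/s4.png')[150:215,300:370],None,fx=8,fy=8,interpolation=cv2.INTER_CUBIC);cv2.imwrite('pics/v4.png',a)
o=get_obs();print(o['opening'],o['wrist_force'],o['wrist_torque'],o['tcp_pos'])
z=load('s4');p=cloud(z)
for uv in [(331,190),(331,198),(325,192),(337,192),(324,182),(338,182)]: print(uv,z['im'][uv[1],uv[0]],p[uv[1],uv[0]].round(4))
E
```

```text
0.04021253516442522 [-0.24089554 -0.30051101 11.29864959] [-0.02806378  0.05564063 -0.01692766] [ 0.48971563 -0.14438673  0.035161  ]
(331, 190) [146  82 102] [ 0.492  -0.1651  0.0246]
(331, 198) [189 112 136] [ 0.4751 -0.1191  0.0306]
(325, 192) [171  99 121] [ 0.4917 -0.1139  0.0492]
(337, 192) [180 105 128] [ 0.4627 -0.1314  0.0465]
(324, 182) [73 47 55] [ 0.5099 -0.1528  0.0543]
(338, 182) [23 23 24] [ 0.462  -0.1326  0.079 ]
```

View pics/v4.png

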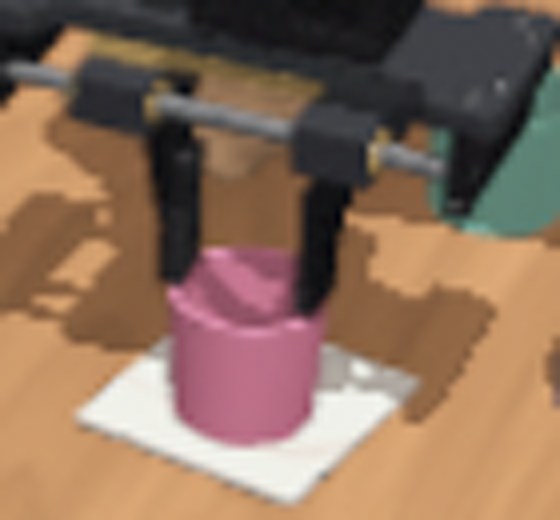

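View pics/w4.png

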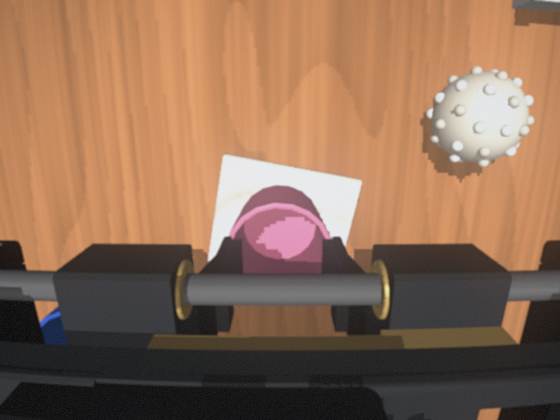

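```bash
python3 - <<'E'
from m import *
z=load('s4');P=np.linalg.inv(z['P'])
def pr(z,p):
    P=np.linalg.inv(z['P']); return cv2.projectPoints(np.array(p,float),cv2.Rodrigues(P[:3,:3])[0],P[:3,3],z['K'],z['D'])[0][:,0]
q=pr(z,[[.469,-.144,.018],[.5095,-.144,.018],[.469,-.144,.056],[.5095,-.144,.056],[.488,-.144,.056],[.488,-.144,.006]]); print(((q-[300,150])*8).round())
w=load('w4'); print(pr(w,[[.469,-.144,.018],[.5095,-.144,.018],[.469,-.144,.056],[.5095,-.144,.056],[.488,-.144,.056],[.488,-.144,.006]]).round())
hsv=cv2.cvtColor(w['im'],cv2.COLOR_RGB2HSV).astype(int);h,s,v=hsv[...,0],hsv[...,1],hsv[...,2]
p=cloud(w); m=((h>155)|(h<3))&(s>60)&(p[...,2]>.04)&(p[...,2]<.08); q=p[m]; print(len(q),q.min(0),q.max(0))
p=cloud(z);print([ (u,v,z['im'][v,u].tolist(),p[v,u].round(3).tolist()) for u,v in [(322,176),(322,180),(322,183),(340,180),(340,184),(340,187)]])
E
```

```text
[[287. 381.]
 [180. 354.]
 [293. 291.]
 [184. 265.]
 [242. 278.]
 [235. 396.]]
[[248. 230.]
 [314. 230.]
 [242. 255.]
 [321. 255.]
 [279. 255.]
 [279. 223.]]
1410 [ 0.34570826 -0.19085913  0.04000458] [ 0.51396354 -0.11581575  0.05988515]
[(322, 176, [37, 36, 38], [0.507, -0.127, 0.09]), (322, 180, [37, 36, 39], [0.509, -0.134, 0.072]), (322, 183, [37, 36, 38], [0.512, -0.142, 0.057]), (340, 180, [14, 14, 16], [0.456, -0.131, 0.088]), (340, 184, [16, 16, 16], [0.459, -0.142, 0.068]), (340, 187, [66, 41, 41], [0.459, -0.146, 0.055])]
```

servo_tool:
  translation:
    - [0, 0, 0]
    - [0, 0, 0]
    - [0, 0, 0]
    - [0, 0, 0]
    - [0, 0, 0]
  turn:
    - [0, 0, 0]
    - [0, 0, 0]
    - [0, 0, 0]
    - [0, 0, 0]
    - [0, 0, 0]
  jaw: [0.087, 0.087, 0.087, 0.087, 0.087]

```text
t: 7.3
tcp_pos: [0.4884, -0.1441, 0.0338]
tool_rot: [[-0.0, 1.0, 0.001], [1.0, 0.0, -0.0], [-0.0, 0.001, -1.0]]
wrist_force: [0.7, 0.3, 0.5]
opening: 0.0725
```

```bash
python3 - <<'E'
from m import *
shot('side','s5'); shot('wrist','w5')
a=cv2.resize(cv2.imread('pics/s5.png')[150:215,300:370],None,fx=7,fy=7,interpolation=cv2.INTER_CUBIC);cv2.imwrite('pics/v5.png',a)
E
```

```text
(no output)
```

View pics/v5.png

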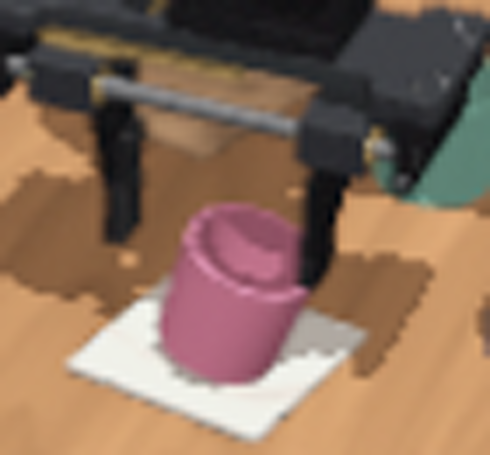

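View pics/w5.png

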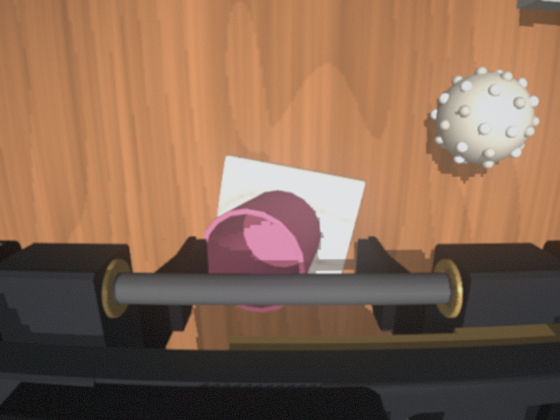

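servo_tool:
  translation:
    - [0, 0, 0]
    - [0, 0, 0]
    - [0, 0, 0]
    - [0, 0, 0]
  turn:
    - [0, 0, 0]
    - [0, 0, 0]
    - [0, 0, 0]
    - [0, 0, 0]
  jaw: [0.087, 0.087, 0.087, 0.087]

```text
t: 7.8
tcp_pos: [0.4879, -0.144, 0.0333]
tool_rot: [[0.0, 1.0, -0.0], [1.0, -0.0, 0.0], [0.0, -0.0, -1.0]]
wrist_force: [-0.5, 0.5, -0.8]
opening: 0.0869
```

```bash
python3 - <<'E'
from m import *
shot('side','s6'); shot('wrist','w6')
a=cv2.resize(cv2.imread('pics/s6.png')[150:215,300:370],None,fx=6,fy=6,interpolation=cv2.INTER_CUBIC);b=cv2.imread('pics/w6.png');b=cv2.resize(b[120:],None,fx=.65,fy=.65);a=cv2.resize(a,(420,b.shape[0]));
cv2.imwrite('pics/v6.png',np.hstack([a,b]))
o=get_obs();print(o['opening'],o['wrist_force'])
E
```

```text
0.08711905464098293 [0.30699684 0.35816703 0.15465279]
```

View pics/v6.png

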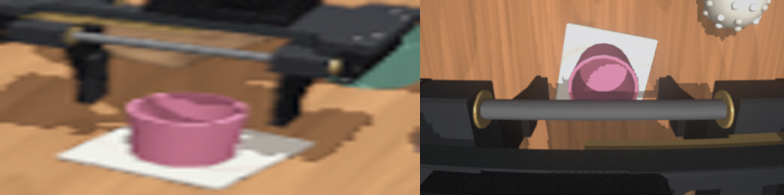

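The pink pot has settled upright again, at w6 centre. The 15 N grip had pushed the fingers into its thin wall. I'll rise, re-measure and re-grip more softly at a different yaw.

servo_tool:
  translation:
    - [0, 0, -0.03]
    - [0, 0, -0.07]
    - [-0.03, 0, -0.1]
    - [-0.07, 0, -0.1]
    - [-0.07, 0, -0.1]
    - [-0.07, 0, -0.1]
  turn:
    - [0, 0, 0]
    - [0, 0, 0]
    - [0, 0, 0]
    - [0, 0, 0]
    - [0, 0, 0]
    - [0, 0, 0]
  jaw: [0.087, 0.087, 0.087, 0.087, 0.087, 0.087]

```text
t: 8.5
tcp_pos: [0.4876, -0.2147, 0.1332]
tool_rot: [[0.002, 1.0, -0.0], [1.0, -0.002, 0.0], [0.0, -0.0, -1.0]]
wrist_force: [0.3, 0.7, 0.7]
opening: 0.0875
```

```bash
cat > pot.py <<'E'
from m import *
def pot(f,col,zt=.056,mn=1500):
    z=load(f); hsv=cv2.cvtColor(z['im'],cv2.COLOR_RGB2HSV).astype(int);h,s,v=hsv[...,0],hsv[...,1],hsv[...,2]
    m=(((h>155)|(h<3))&(s>60)&(v>60)) if col=='pink' else ((h>65)&(h<100)&(s>50)&(v>40))
    for mm,st,cc in comps(m,mn):
        cnt=max(cv2.findContours(mm.astype(np.uint8),0,2)[0],key=len); e2=cv2.fitEllipse(cnt); e=cv2.minEnclosingCircle(cnt); print(col,st,e2,ray(z,[e[0],e2[0]],zt).round(4))
E
python3 - <<'E'
from pot import *
shot('wrist','w7'); o=get_obs(); print(o['t'],o['tcp_pos'],o['joints']); pot('w7','pink')
E
```

```text
8.55 [ 0.48769599 -0.21360904  0.13293055] [ 0.19231856  0.14325571  0.15017802  1.84611585 -0.02369364  1.15478362
  0.35013266]
pink [ 246   73   73   76 4350] ((282.312744140625, 110.52582550048828), (72.85857391357422, 74.36405944824219), 4.151893138885498) [[ 0.4882 -0.1438  0.056 ]
 [ 0.4879 -0.1438  0.056 ]]
```

View pics/w7.png

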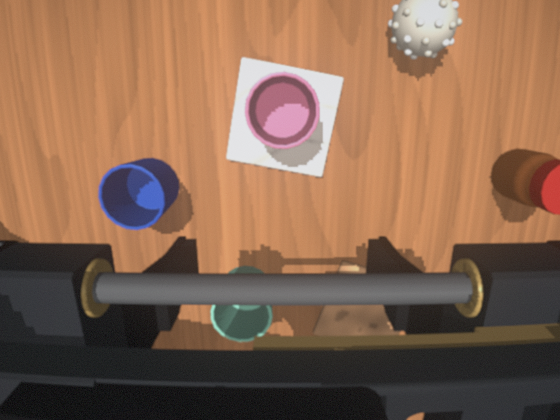

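servo_tool:
  translation:
    - [0.035, 0, 0]
    - [0.07, 0, 0.01]
    - [0.07, 0, 0.04]
    - [0.07, 0, 0.075]
    - [0.07, 0, 0.097]
    - [0.07, 0, 0.097]
    - [0.07, 0, 0.097]
    - [0.07, 0, 0.097]
  turn:
    - [0, 0, 0.1]
    - [0, 0, 0.2]
    - [0, 0, 0.2]
    - [0, 0, 0.2]
    - [0, 0, 0.2]
    - [0, 0, 0.2]
    - [0, 0, 0.2]
    - [0, 0, 0.2]
  jaw: [0.087, 0.087, 0.087, 0.087, 0.087, 0.087, 0.07, 0.06]
  squeeze: 6

```text
t: 9.35
tcp_pos: [0.489, -0.1438, 0.0377]
tool_rot: [[0.198, 0.98, 0.002], [0.98, -0.198, -0.0], [0.0, 0.002, -1.0]]
wrist_force: [-0.2, -0.3, 0.6]
opening: 0.0776
```

servo_tool:
  translation:
    - [0, 0, 0]
    - [0, 0, 0]
    - [0, 0, 0]
    - [0, 0, 0]
    - [0, 0, 0]
  turn:
    - [0, 0, 0]
    - [0, 0, 0]
    - [0, 0, 0]
    - [0, 0, 0]
    - [0, 0, 0]
  jaw: [0.058, 0.056, 0.054, 0.052, 0.052]

```text
t: 9.85
tcp_pos: [0.488, -0.144, 0.0364]
tool_rot: [[0.199, 0.98, 0.0], [0.98, -0.199, -0.0], [0.0, 0.0, -1.0]]
wrist_force: [-0.6, 0.8, -0.2]
opening: 0.0528
```

servo_tool:
  translation:
    - [0, 0, 0]
    - [0, 0, 0]
    - [0, 0, 0]
  turn:
    - [0, 0, 0]
    - [0, 0, 0]
    - [0, 0, 0]
  jaw: [0.052, 0.052, 0.052]

```text
t: 10.15
tcp_pos: [0.4879, -0.144, 0.0363]
tool_rot: [[0.199, 0.98, -0.0], [0.98, -0.199, -0.0], [-0.0, -0.0, -1.0]]
wrist_force: [-0.2, 0.3, -0.2]
opening: 0.0522
```

```bash
python3 - <<'E'
from m import *
shot('side','s8'); shot('wrist','w8')
a=cv2.resize(cv2.imread('pics/s8.png')[150:215,300:370],(400,372),interpolation=cv2.INTER_CUBIC);b=cv2.imread('pics/w8.png')[130:350,180:400];b=cv2.resize(b,(372,372))
cv2.imwrite('pics/v8.png',np.hstack([a,b]))
o=get_obs();print(o['opening'],o['wrist_force'])
E
```

```text
0.05217108468991363 [ 0.7860473  -0.51032603  0.52451342]
```

View pics/v8.png

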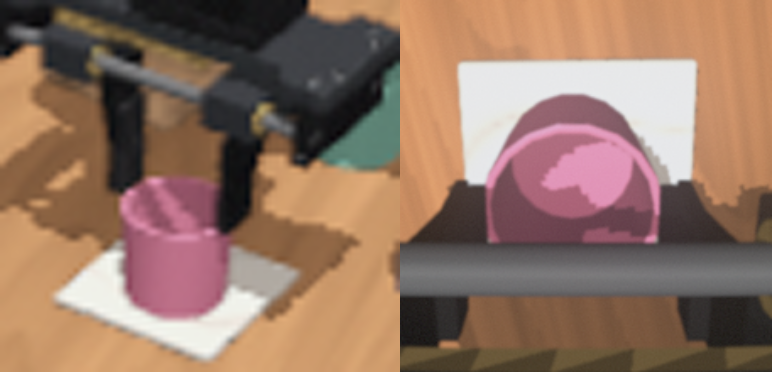

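servo_tool:
  translation:
    - [0, 0, 0]
    - [0, 0, 0]
    - [0, 0, 0]
    - [0, 0, 0]
  turn:
    - [0, 0, 0]
    - [0, 0, 0]
    - [0, 0, 0]
    - [0, 0, 0]
  jaw: [0.05, 0.05, 0.05, 0.05]

```text
t: 10.65
tcp_pos: [0.488, -0.144, 0.0363]
tool_rot: [[0.199, 0.98, -0.0], [0.98, -0.199, -0.0], [-0.0, -0.0, -1.0]]
wrist_force: [0.0, -0.1, -0.2]
opening: 0.0505
```

```bash
python3 - <<'E'
from m import *
shot('side','s9'); shot('wrist','w9')
a=cv2.resize(cv2.imread('pics/s9.png')[150:215,300:370],(400,372),interpolation=cv2.INTER_CUBIC);b=cv2.imread('pics/w9.png')[130:350,180:400];b=cv2.resize(b,(372,372))
cv2.imwrite('pics/v9.png',np.hstack([a,b]))
o=get_obs();print(o['opening'],o['wrist_force'],o['tcp_pos'])
E
```

```text
0.04976973656240313 [-0.19673904 -0.02253663  0.15721774] [ 0.48792929 -0.14401963  0.03634722]
```

View pics/v9.png

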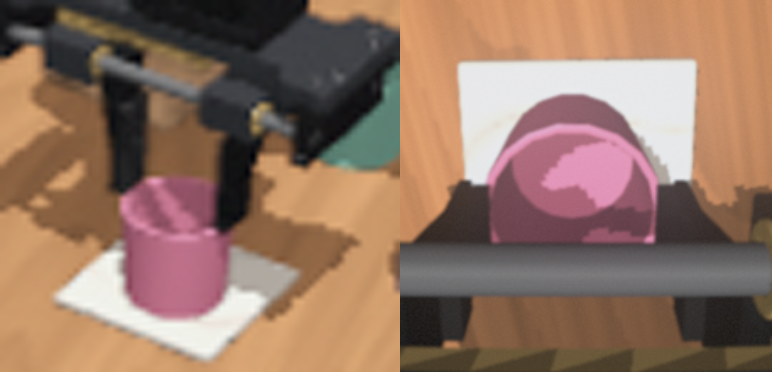

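servo_tool:
  translation:
    - [0, 0, -0.003]
    - [0, 0, -0.006]
    - [0, 0, -0.01]
    - [0, 0, -0.01]
    - [0, 0, -0.01]
  turn:
    - [0, 0, 0]
    - [0, 0, 0]
    - [0, 0, 0]
    - [0, 0, 0]
    - [0, 0, 0]
  jaw: [0.05, 0.05, 0.05, 0.05, 0.05]

```text
t: 11.25
tcp_pos: [0.4881, -0.1441, 0.0466]
tool_rot: [[0.199, 0.98, 0.0], [0.98, -0.199, -0.0], [0.0, 0.0, -1.0]]
wrist_force: [0.7, -0.4, -0.8]
opening: 0.0503
```

```bash
python3 - <<'E'
from m import *
shot('side','s10'); shot('wrist','w10')
a=cv2.resize(cv2.imread('pics/s10.png')[150:215,300:370],(400,372),interpolation=cv2.INTER_CUBIC);b=cv2.imread('pics/w10.png')[130:350,180:400];b=cv2.resize(b,(372,372))
cv2.imwrite('pics/v10.png',np.hstack([a,b]))
o=get_obs();print(o['opening'],o['wrist_force'],o['tcp_pos'])
E
```

```text
0.04997536246984815 [ 0.44566255 -0.27472897 -0.10581682] [ 0.48786873 -0.14402123  0.04627754]
```

View pics/v10.png

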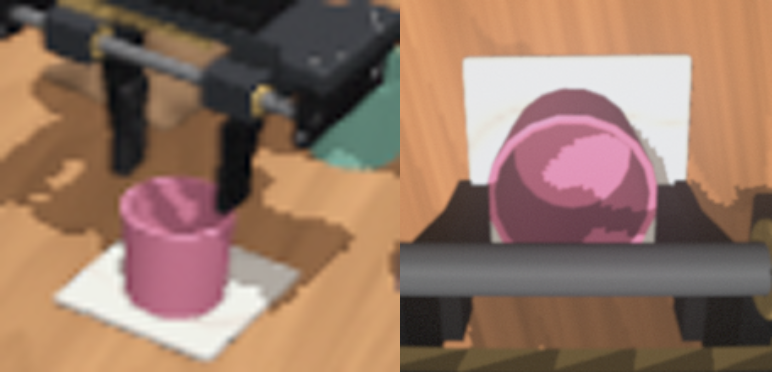

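```bash
python3 - <<'E'
from m import *
def pr(z,p):
    P=np.linalg.inv(z['P']); return cv2.projectPoints(np.array(p,float),cv2.Rodrigues(P[:3,:3])[0],P[:3,3],z['K'],z['D'])[0][:,0]
z=load('s10'); c=np.array([.488,-.144,.029]); d=np.array([.98,-.199,0]); e=np.array([.199,.98,0])
for s in (1,-1):
  for t in (.025,.04):
    q=pr(z,[c+s*t*d]); print(s,t,q.round(1),((q-[300,150])*5.72).round())
p=cloud(z)
for u,v in [(321,172),(321,176),(321,179),(340,178),(340,182),(340,185)]: print(u,v,z['im'][v,u],p[v,u].round(3))
w=load('w10');pw=cloud(w)
# dark pixels in wrist image near fingers: heights
for u,v in [(240,245),(240,255),(235,250),(305+20,245),(332,250),(335,255)]: print(u,v,w['im'][v,u],pw[v,u].round(3))
E
```

```text
1 0.025 [[322.3 190. ]] [[128. 229.]]
1 0.04 [[317.9 188.2]] [[102. 219.]]
-1 0.025 [[337.3 195.7]] [[214. 262.]]
-1 0.04 [[341.9 197.5]] [[240. 272.]]
321 172 [27 27 27] [ 0.516 -0.141  0.093]
321 176 [35 36 36] [ 0.516 -0.142  0.079]
321 179 [35 34 36] [ 0.513 -0.137  0.073]
340 178 [18 17 19] [ 0.455 -0.127  0.097]
340 182 [18 17 18] [ 0.457 -0.136  0.078]
340 185 [21 18 22] [ 0.455 -0.132  0.072]
240 245 [113  74  83] [ 0.463 -0.143  0.043]
240 255 [112  71  81] [ 0.463 -0.147  0.048]
235 250 [164  97 114] [ 0.462 -0.141  0.055]
325 245 [140  88 102] [ 0.511 -0.15   0.051]
332 250 [97 69 79] [ 0.513 -0.144  0.071]
335 255 [67 56 59] [ 0.514 -0.142  0.081]
```

```bash
python3 - <<'E'
from m import *
for f,us in [('s5',(316,317,318)),('s2',(335,337,384,386)),('s10',(320,321,322))]:
    z=load(f);p=cloud(z)
    for u in us:
        col=[(v,int(z['im'][v,u].sum()),p[v,u].round(3).tolist()) for v in range(120,195) if z['im'][v,u].sum()<140]
        print(f,u,col[-4:])
E
```

```text
s5 316 [(180, 97, [0.526, -0.132, 0.069]), (181, 96, [0.527, -0.135, 0.063]), (182, 100, [0.528, -0.136, 0.059]), (183, 101, [0.525, -0.13, 0.061])]
s5 317 [(180, 117, [0.522, -0.129, 0.072]), (181, 113, [0.525, -0.137, 0.063]), (182, 116, [0.524, -0.134, 0.062]), (183, 116, [0.523, -0.133, 0.059])]
s5 318 [(179, 98, [0.525, -0.145, 0.065]), (180, 103, [0.526, -0.146, 0.061]), (181, 104, [0.525, -0.144, 0.059]), (182, 106, [0.523, -0.14, 0.058])]
s2 335 [(141, 117, [0.503, -0.21, 0.159]), (142, 113, [0.504, -0.213, 0.154]), (143, 114, [0.503, -0.209, 0.153]), (144, 123, [0.502, -0.207, 0.151])]
s2 337 [(139, 89, [0.502, -0.224, 0.158]), (140, 87, [0.502, -0.225, 0.155]), (141, 84, [0.503, -0.227, 0.15]), (142, 111, [0.501, -0.223, 0.149])]
s2 384 [(125, 99, [0.364, -0.186, 0.249]), (126, 54, [0.365, -0.191, 0.244]), (127, 57, [0.363, -0.186, 0.244]), (128, 136, [0.37, -0.217, 0.224])]
s2 386 [(122, 103, [0.362, -0.197, 0.253]), (123, 82, [0.362, -0.199, 0.249]), (124, 53, [0.364, -0.209, 0.241]), (125, 120, [0.369, -0.232, 0.227])]
s10 320 [(176, 88, [0.517, -0.137, 0.082]), (177, 90, [0.517, -0.138, 0.078]), (178, 90, [0.52, -0.146, 0.069]), (179, 90, [0.518, -0.141, 0.069])]
s10 321 [(176, 107, [0.516, -0.142, 0.079]), (177, 111, [0.513, -0.136, 0.08]), (178, 107, [0.514, -0.138, 0.075]), (179, 105, [0.513, -0.137, 0.073])]
s10 322 [(176, 105, [0.512, -0.139, 0.082]), (177, 102, [0.513, -0.142, 0.077]), (178, 104, [0.513, -0.145, 0.072]), (179, 103, [0.513, -0.144, 0.068])]
```

The depth images show the fingertips about 20 mm *above* the reported TCP, not 17 mm below it. So both pot grips only caught the rim, and on the pink one the fingers slid off it. I'll open and go lower in steps, watching the force.

servo_tool:
  translation:
    - [0, 0, 0]
    - [0, 0, 0]
    - [0, 0, 0]
    - [0, 0, 0]
    - [0, 0, 0.015]
    - [0, 0, 0.028]
    - [0, 0, 0.028]
    - [0, 0, 0.028]
  turn:
    - [0, 0, 0]
    - [0, 0, 0]
    - [0, 0, 0]
    - [0, 0, 0]
    - [0, 0, 0]
    - [0, 0, 0]
    - [0, 0, 0]
    - [0, 0, 0]
  jaw: [0.087, 0.087, 0.087, 0.087, 0.087, 0.087, 0.087, 0.087]

```text
t: 12.15
tcp_pos: [0.4876, -0.144, 0.0181]
tool_rot: [[0.199, 0.98, -0.001], [0.98, -0.199, 0.0], [-0.0, -0.001, -1.0]]
wrist_force: [0.4, 0.6, 0.8]
opening: 0.0869
```

```bash
python3 - <<'E'
from m import *
shot('side','s11')
a=cv2.resize(cv2.imread('pics/s11.png')[140:215,290:380],(720,600),interpolation=cv2.INTER_CUBIC);cv2.imwrite('pics/v11.png',a)
o=get_obs();print(o['t'],o['opening'],o['wrist_force'],o['tcp_pos'])
E
```

```text
12.2 0.08685943297209725 [1.4300206  0.24613354 0.34537006] [ 0.48803052 -0.14403954  0.01852221]
```

View pics/v11.png

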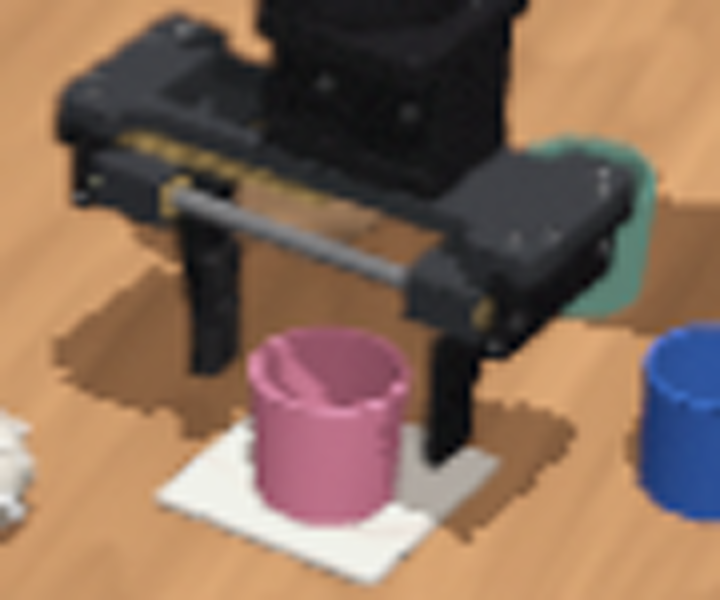

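servo_tool:
  translation:
    - [0, 0, 0.004]
    - [0, 0, 0.007]
    - [0, 0, 0.007]
    - [0, 0, 0.007]
    - [0, 0, 0.007]
    - [0, 0, 0.007]
    - [0, 0, 0.007]
    - [0, 0, 0.007]
  turn:
    - [0, 0, 0]
    - [0, 0, 0]
    - [0, 0, 0]
    - [0, 0, 0]
    - [0, 0, 0]
    - [0, 0, 0]
    - [0, 0, 0]
    - [0, 0, 0]
  jaw: [0.087, 0.087, 0.06, 0.05, 0.045, 0.045, 0.045, 0.045]
  squeeze: 10

```text
t: 13.0
tcp_pos: [0.488, -0.144, 0.0115]
tool_rot: [[0.199, 0.98, 0.0], [0.98, -0.199, 0.0], [0.0, 0.0, -1.0]]
wrist_force: [-0.5, 0.2, 1.4]
opening: 0.055
```

servo_tool:
  translation:
    - [0, 0, 0]
    - [0, 0, 0]
    - [0, 0, 0]
  turn:
    - [0, 0, 0]
    - [0, 0, 0]
    - [0, 0, 0]
  jaw: [0.045, 0.045, 0.045]

```text
t: 13.3
tcp_pos: [0.488, -0.144, 0.0114]
tool_rot: [[0.199, 0.98, 0.0], [0.98, -0.199, 0.0], [0.0, 0.0, -1.0]]
wrist_force: [0.2, 0.4, 1.8]
opening: 0.0551
```

servo_tool:
  translation:
    - [0, 0, -0.03]
    - [0, 0, -0.06]
    - [-0.03, 0.021, -0.06]
    - [-0.065, 0.046, -0.06]
    - [-0.1, 0.07, -0.06]
    - [-0.14, 0.099, -0.06]
    - [-0.18, 0.127, -0.06]
    - [-0.18, 0.127, -0.06]
  turn:
    - [0, 0, 0]
    - [0, 0, 0]
    - [0, 0, -0.05]
    - [0, 0, -0.1]
    - [0, 0, -0.15]
    - [0, 0, -0.2]
    - [0, 0, -0.2]
    - [0, 0, -0.2]
  jaw: [0.045, 0.045, 0.045, 0.045, 0.045, 0.045, 0.045, 0.045]

```text
t: 14.1
tcp_pos: [0.576, -0.353, 0.07]
tool_rot: [[0.006, 1.0, -0.001], [1.0, -0.006, -0.004], [-0.004, -0.001, -1.0]]
wrist_force: [-0.3, -0.4, -1.4]
opening: 0.0554
```

```bash
python3 - <<'E'
from m import *
shot('side','s12'); o=get_obs();print(o['t'],o['opening'],o['wrist_force'],o['tcp_pos'],o['tool_rot'].round(3))
E
```

```text
14.15 0.05517234940520427 [-0.21418043  0.53579252 -0.87090547] [ 0.57580789 -0.34936848  0.06995461] [[ 0.004  1.    -0.002]
 [ 1.    -0.004 -0.001]
 [-0.001 -0.002 -1.   ]]
```

View pics/s12.png

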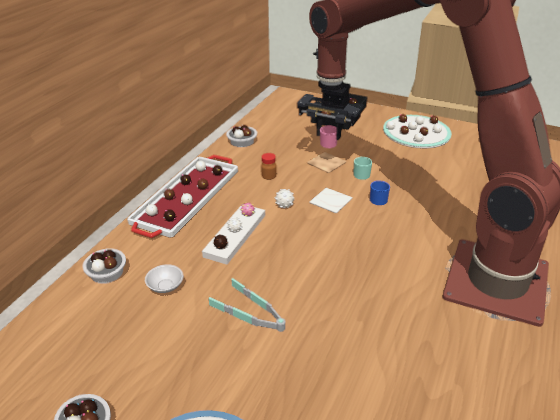

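The pink pot is held upright above the cork coaster (side px (328,136)) and the white coaster is empty. Lowering 60 mm.

servo_tool:
  translation:
    - [0, 0, 0]
    - [0, 0, 0.02]
    - [0, 0, 0.04]
    - [0, 0, 0.053]
    - [0, 0, 0.058]
    - [0, 0, 0.06]
    - [0, 0, 0.06]
  turn:
    - [0, 0, 0]
    - [0, 0, 0]
    - [0, 0, 0]
    - [0, 0, 0]
    - [0, 0, 0]
    - [0, 0, 0]
    - [0, 0, 0]
  jaw: [0.045, 0.045, 0.045, 0.045, 0.045, 0.045, 0.045]

```text
t: 14.85
tcp_pos: [0.577, -0.3456, 0.012]
tool_rot: [[-0.0, 1.0, 0.001], [1.0, 0.0, -0.0], [-0.0, 0.001, -1.0]]
wrist_force: [0.1, 0.4, 0.3]
opening: 0.0552
```

servo_tool:
  translation:
    - [0, 0, 0]
    - [0, 0, 0]
    - [0, 0, 0]
    - [0, 0, 0]
    - [0, 0, -0.03]
    - [0, 0, -0.06]
    - [0, 0, -0.09]
    - [0, 0, -0.09]
  turn:
    - [0, 0, 0]
    - [0, 0, 0]
    - [0, 0, 0]
    - [0, 0, 0]
    - [0, 0, 0]
    - [0, 0, 0]
    - [0, 0, 0]
    - [0, 0, 0]
  jaw: [0.087, 0.087, 0.087, 0.087, 0.087, 0.087, 0.087, 0.087]

```text
t: 15.65
tcp_pos: [0.5791, -0.3472, 0.1065]
tool_rot: [[0.0, 1.0, 0.007], [1.0, -0.0, -0.003], [-0.003, 0.007, -1.0]]
wrist_force: [0.1, -1.0, -0.4]
opening: 0.087
```

servo_tool:
  translation:
    - [-0.03, -0.03, 0]
    - [-0.06, -0.06, 0]
    - [-0.08, -0.08, 0]
    - [-0.08, -0.08, 0]
    - [-0.08, -0.08, 0]
  turn:
    - [0, 0, 0]
    - [0, 0, 0]
    - [0, 0, 0]
    - [0, 0, 0]
    - [0, 0, 0]
  jaw: [0.087, 0.087, 0.087, 0.087, 0.087]

```text
t: 16.15
tcp_pos: [0.4961, -0.426, 0.1009]
tool_rot: [[0.002, 1.0, -0.0], [1.0, -0.002, 0.0], [0.0, -0.0, -1.0]]
wrist_force: [0.4, 0.3, 0.3]
opening: 0.0867
```

```bash
python3 - <<'E'
from pot import *
shot('wrist','w13'); o=get_obs(); print(o['t'],o['tcp_pos'],o['tool_rot'].round(3).tolist()); pot('w13','pink'); pot('w13','mint',.05)
E
```

```text
16.2 [ 0.49712918 -0.42488263  0.1009312 ] [[-0.0, 1.0, 0.0], [1.0, 0.0, 0.001], [0.001, 0.0, -1.0]]
pink [ 354   54   96   88 6416] ((402.9383850097656, 97.52470397949219), (84.13212585449219, 94.90806579589844), 71.31363677978516) [[ 0.5728 -0.3452  0.056 ]
 [ 0.5739 -0.3461  0.056 ]]
mint [ 172   14   79   82 1985] ((209.84262084960938, 51.11069107055664), (71.12903594970703, 73.48690795898438), 7.519267559051514) [[ 0.4501 -0.3194  0.05  ]
 [ 0.4501 -0.3173  0.05  ]]
```

View pics/w13.png

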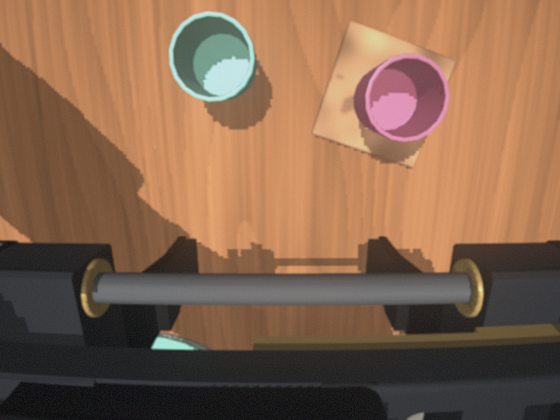

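```bash
python3 - <<'E'
from m import *
z=load('w13'); c=ray(z,[[350,22],[453,62],[413,167],[315,133]],.006); print(c.round(4),c.mean(0)); print(ray(z,[[212,57]],.05))
E
```

```text
[[ 0.547  -0.29    0.006 ]
 [ 0.6288 -0.317   0.006 ]
 [ 0.6039 -0.3997  0.006 ]
 [ 0.5224 -0.3726  0.006 ]] [ 0.5755202  -0.34482638  0.006     ]
[[ 0.45137311 -0.32089036  0.05      ]]
```

servo_tool:
  translation:
    - [0.035, -0.015, 0]
    - [0.07, -0.03, 0]
    - [0.105, -0.046, 0]
    - [0.105, -0.046, 0]
    - [0.105, -0.046, 0.04]
    - [0.105, -0.046, 0.08]
    - [0.105, -0.046, 0.095]
    - [0.105, -0.046, 0.095]
  turn:
    - [0, 0, 0]
    - [0, 0, 0]
    - [0, 0, 0]
    - [0, 0, 0]
    - [0, 0, 0]
    - [0, 0, 0]
    - [0, 0, 0]
    - [0, 0, 0]
  jaw: [0.087, 0.087, 0.087, 0.087, 0.087, 0.087, 0.087, 0.087]

```text
t: 17.0
tcp_pos: [0.4498, -0.3191, 0.0043]
tool_rot: [[-0.001, 1.0, -0.004], [1.0, 0.001, 0.002], [0.002, -0.004, -1.0]]
wrist_force: [-0.1, -0.4, -0.4]
opening: 0.0872
```

servo_tool:
  translation:
    - [0, 0, 0]
    - [0, 0, 0]
    - [0, 0, 0]
    - [0, 0, 0]
    - [0, 0, 0]
    - [0, 0, 0]
    - [0, 0, 0]
    - [0, 0, 0]
  turn:
    - [0, 0, 0]
    - [0, 0, 0]
    - [0, 0, 0]
    - [0, 0, 0]
    - [0, 0, 0]
    - [0, 0, 0]
    - [0, 0, 0]
    - [0, 0, 0]
  jaw: [0.087, 0.065, 0.055, 0.045, 0.045, 0.045, 0.045, 0.045]

```text
t: 17.8
tcp_pos: [0.4507, -0.3207, 0.0066]
tool_rot: [[0.0, 1.0, 0.0], [1.0, -0.0, -0.0], [-0.0, 0.0, -1.0]]
wrist_force: [-1.5, 0.5, 3.7]
opening: 0.0551
```

servo_tool:
  translation:
    - [0, 0, -0.03]
    - [0, 0, -0.07]
    - [0.04, 0.01, -0.07]
    - [0.08, 0.02, -0.07]
    - [0.12, 0.03, -0.07]
    - [0.15, 0.0385, -0.07]
    - [0.17, 0.0385, -0.07]
    - [0.17, 0.0385, -0.07]
  turn:
    - [0, 0, 0]
    - [0, 0, 0]
    - [0, 0, 0]
    - [0, 0, 0]
    - [0, 0, 0]
    - [0, 0, 0]
    - [0, 0, 0]
    - [0, 0, 0]
  jaw: [0.045, 0.045, 0.045, 0.045, 0.045, 0.045, 0.045, 0.045]

```text
t: 18.6
tcp_pos: [0.4894, -0.1471, 0.0761]
tool_rot: [[-0.005, 1.0, -0.001], [1.0, 0.005, 0.001], [0.001, -0.001, -1.0]]
wrist_force: [-0.3, -0.9, -1.7]
opening: 0.0549
```

servo_tool:
  translation:
    - [0, 0, 0]
    - [0, 0, 0.02]
    - [0, 0, 0.045]
    - [0, 0, 0.058]
    - [0, 0, 0.062]
    - [0, 0, 0.0635]
    - [0, 0, 0.0635]
  turn:
    - [0, 0, 0]
    - [0, 0, 0]
    - [0, 0, 0]
    - [0, 0, 0]
    - [0, 0, 0]
    - [0, 0, 0]
    - [0, 0, 0]
  jaw: [0.045, 0.045, 0.045, 0.045, 0.045, 0.045, 0.045]

```text
t: 19.3
tcp_pos: [0.4895, -0.1512, 0.0134]
tool_rot: [[0.001, 1.0, 0.001], [1.0, -0.001, -0.0], [-0.0, 0.001, -1.0]]
wrist_force: [-1.2, 0.0, -0.9]
opening: 0.0549
```

servo_tool:
  translation:
    - [0, 0, 0]
    - [0, 0, 0]
    - [0, 0, 0]
    - [0, 0, 0]
    - [0, 0, -0.03]
    - [0, 0, -0.07]
    - [0, 0, -0.11]
    - [0, 0, -0.11]
  turn:
    - [0, 0, 0]
    - [0, 0, 0]
    - [0, 0, 0]
    - [0, 0, 0]
    - [0, 0, 0]
    - [0, 0, 0]
    - [0, 0, 0]
    - [0, 0, 0]
  jaw: [0.087, 0.087, 0.087, 0.087, 0.087, 0.087, 0.087, 0.087]

```text
t: 20.1
tcp_pos: [0.4926, -0.1514, 0.1285]
tool_rot: [[0.0, 1.0, 0.009], [1.0, -0.0, -0.002], [-0.002, 0.009, -1.0]]
wrist_force: [1.3, -1.0, -0.7]
opening: 0.0869
```

servo_tool:
  translation:
    - [-0.03, 0, 0]
    - [-0.06, 0, 0]
    - [-0.08, 0, 0]
    - [-0.08, 0, 0]
    - [-0.08, 0, 0]
  turn:
    - [0, 0, 0]
    - [0, 0, 0]
    - [0, 0, 0]
    - [0, 0, 0]
    - [0, 0, 0]
  jaw: [0.087, 0.087, 0.087, 0.087, 0.087]

```text
t: 20.6
tcp_pos: [0.4889, -0.2303, 0.1223]
tool_rot: [[0.001, 1.0, -0.001], [1.0, -0.001, 0.001], [0.001, -0.001, -1.0]]
wrist_force: [0.1, 0.5, -0.3]
opening: 0.0869
```

```bash
python3 - <<'E'
from pot import *
shot('wrist','w14'); o=get_obs(); print(o['t'],o['tcp_pos'],o['joints'].round(3)); pot('w14','mint'); shot('side','s14')
E
```

```text
20.65 [ 0.48917226 -0.22962069  0.12241515] [ 0.235  0.169  0.136  1.839 -0.026  1.136  0.38 ]
mint [ 245   61   77   79 3491] ((283.0440673828125, 100.20035552978516), (75.73241424560547, 77.70633697509766), 11.400809288024902) [[ 0.4899 -0.1523  0.056 ]
 [ 0.4897 -0.1522  0.056 ]]
```

View pics/w14.png

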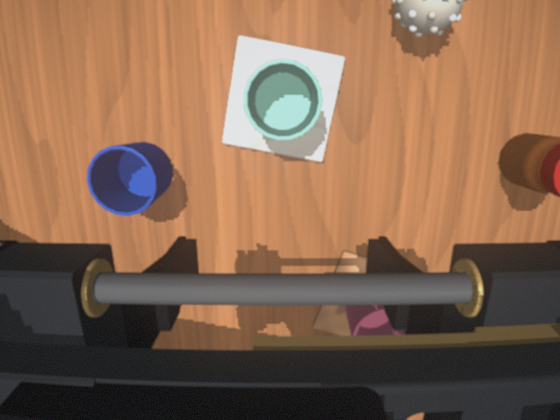

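View pics/s14.png

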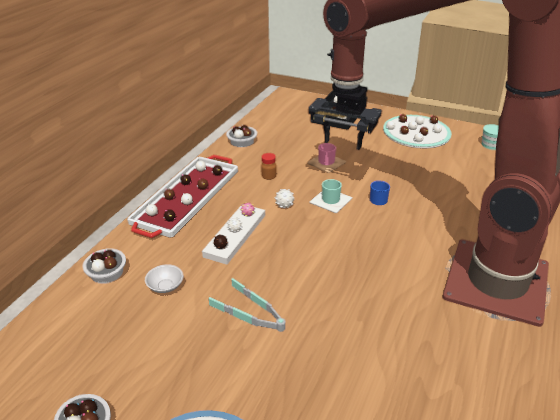

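The swap is verified: mint is at (0.490,-0.152) on the white coaster centre (0.489,-0.151), and pink is on the cork. Moving to the tongs now.

servo_tool:
  translation:
    - [0.02, 0, -0.04]
    - [0.07, 0, -0.08]
    - [0.12, -0.005, -0.08]
    - [0.17, -0.01, -0.08]
    - [0.22, -0.015, -0.08]
    - [0.27, -0.02, -0.08]
    - [0.32, -0.025, -0.08]
    - [0.37, -0.03, -0.08]
  turn:
    - [0, 0, 0]
    - [0, 0, 0]
    - [0, 0, 0]
    - [0, 0, 0]
    - [0, 0, 0]
    - [0, 0, 0]
    - [0, 0, 0]
    - [0, 0, 0]
  jaw: [0.087, 0.087, 0.087, 0.087, 0.087, 0.087, 0.087, 0.087]

```text
t: 21.5
tcp_pos: [0.4593, 0.1294, 0.2031]
tool_rot: [[-0.002, 1.0, 0.001], [1.0, 0.002, 0.0], [0.0, 0.001, -1.0]]
wrist_force: [1.2, -0.7, -0.9]
opening: 0.087
```

servo_tool:
  translation:
    - [0.04, 0, 0]
    - [0.08, 0, 0]
    - [0.12, 0, 0]
    - [0.16, 0, 0]
    - [0.18, 0, 0]
    - [0.18, 0, 0]
    - [0.18, 0, 0]
    - [0.18, 0, 0]
  turn:
    - [0, 0, 0.13]
    - [0, 0, 0.27]
    - [0, 0, 0.4]
    - [0, 0, 0.54]
    - [0, 0, 0.68]
    - [0, 0, 0.82]
    - [0, 0, 0.96]
    - [0, 0, 1.1]
  jaw: [0.087, 0.087, 0.087, 0.087, 0.087, 0.087, 0.087, 0.087]

```text
t: 22.3
tcp_pos: [0.4593, 0.3077, 0.2027]
tool_rot: [[0.893, 0.451, -0.0], [0.451, -0.893, -0.0], [-0.0, -0.0, -1.0]]
wrist_force: [-0.3, 0.4, 0.3]
opening: 0.0871
```

servo_tool:
  translation:
    - [0, 0, 0]
    - [0, 0, 0]
    - [0, 0, 0]
    - [0, 0, 0]
    - [0, 0, 0]
    - [0, 0, 0]
    - [0, 0, 0]
    - [0, 0, 0]
  turn:
    - [0, 0, 0.13]
    - [0, 0, 0.27]
    - [0, 0, 0.4]
    - [0, 0, 0.54]
    - [0, 0, 0.68]
    - [0, 0, 0.69]
    - [0, 0, 0.69]
    - [0, 0, 0.69]
  jaw: [0.087, 0.087, 0.087, 0.087, 0.087, 0.087, 0.087, 0.087]

```text
t: 23.1
tcp_pos: [0.4601, 0.3068, 0.2028]
tool_rot: [[0.977, -0.214, -0.0], [-0.214, -0.977, 0.0], [-0.0, -0.0, -1.0]]
wrist_force: [0.1, -0.3, 0.0]
opening: 0.0869
```

```bash
python3 - <<'E'
from pot import *
shot('wrist','w15'); o=get_obs(); print(o['t'],o['tcp_pos'],o['tool_rot'].round(3).tolist(),o['joints'].round(3)); 
E
```

```text
23.15 [0.46024201 0.30671878 0.2028477 ] [[0.977, -0.214, -0.0], [-0.214, -0.977, 0.0], [-0.0, -0.0, -1.0]] [-0.433  0.151 -0.262  1.69   0.04   1.306 -2.489]
```

View pics/w15.png

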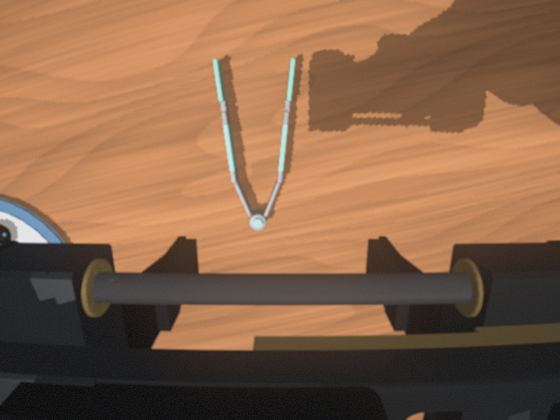

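```bash
cat > tongs.py <<'E'
from m import *
def tongs(f,zt=.024):
    z=load(f); hsv=cv2.cvtColor(z['im'],cv2.COLOR_RGB2HSV).astype(int);h,s,v=hsv[...,0],hsv[...,1],hsv[...,2]
    m=(h>65)&(h<100)&(s>45)&(v>60)
    for mm,st,cc in comps(m,40):
        uv=np.argwhere(mm)[:,::-1]; w=ray(z,uv,zt)[:,:2]
        r=cv2.minAreaRect(w.astype(np.float32)); b=cv2.boxPoints(r); print(st.tolist(),cc.round(1),'centroid',w.mean(0).round(4),'size',np.round(r[1],4)); 
E
python3 - <<'E'
from tongs import *
tongs('w15'); z=load('w15'); print(ray(z,[[258,222],[216,60],[293,60]],.024).round(4))
E
```

```text
[287, 59, 8, 42, 171] [290.6  79.3] centroid [0.5563 0.2767] size [0.0041 0.0399]
[214, 60, 10, 41, 145] [218.4  79. ] centroid [0.5724 0.3472] size [0.0041 0.0392]
[226, 125, 9, 46, 92] [230.4 147.7] centroid [0.5029 0.3525] size [0.0023 0.0475]
[280, 125, 7, 46, 81] [283.6 148.8] centroid [0.4898 0.2983] size [0.0024 0.0472]
[[0.417  0.3431 0.024 ]
 [0.5905 0.345  0.024 ]
 [0.5739 0.2705 0.024 ]]
```

servo_tool:
  translation:
    - [0.016, -0.013, 0.03]
    - [0.031, -0.026, 0.07]
    - [0.031, -0.026, 0.11]
    - [0.031, -0.026, 0.15]
    - [0.031, -0.026, 0.15]
    - [0.031, -0.026, 0.15]
  turn:
    - [0, 0, 0]
    - [0, 0, 0]
    - [0, 0, 0]
    - [0, 0, 0]
    - [0, 0, 0]
    - [0, 0, 0]
  jaw: [0.087, 0.087, 0.087, 0.087, 0.087, 0.087]

```text
t: 23.75
tcp_pos: [0.4963, 0.3252, 0.0534]
tool_rot: [[0.976, -0.216, -0.001], [-0.216, -0.976, -0.0], [-0.001, 0.0, -1.0]]
wrist_force: [-0.3, -0.1, 1.4]
opening: 0.087
```

```bash
python3 - <<'E'
from tongs import *
shot('wrist','w16'); shot('side','s16');o=get_obs(); print(o['t'],o['tcp_pos'],o['tool_rot'].round(3).tolist(),o['joints'].round(3)); tongs('w16')
z=load('s16');p=cloud(z)
a=cv2.resize(cv2.imread('pics/s16.png')[190:350,180:380],(750,600));cv2.imwrite('pics/v16.png',a)
E
```

```text
23.85 [0.49772264 0.3261677  0.05551352] [[0.976, -0.217, 0.003], [-0.217, -0.976, 0.002], [0.002, -0.003, -1.0]] [-0.449  0.352 -0.249  1.76   0.099  1.038 -2.522]
[209, 81, 17, 68, 311] [219.1 120.1] centroid [0.5688 0.3476] size [0.0044 0.04  ]
[331, 80, 15, 68, 478] [338.  114.4] centroid [0.5565 0.277 ] size [0.0046 0.0398]
[227, 187, 18, 71, 360] [235.3 214.6] centroid [0.5087 0.3529] size [0.0048 0.0488]
[314, 186, 17, 71, 431] [322.2 218.6] centroid [0.4938 0.2986] size [0.0062 0.0484]
[274, 325, 13, 12, 125] [280.1 331. ] centroid [0.4162 0.3439] size [0.0087 0.0095]
```

View pics/w16.png

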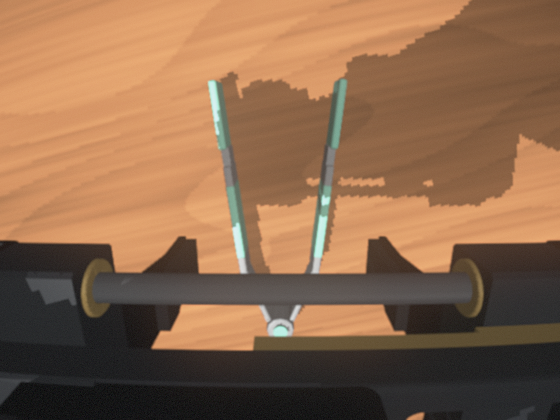

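View pics/v16.png

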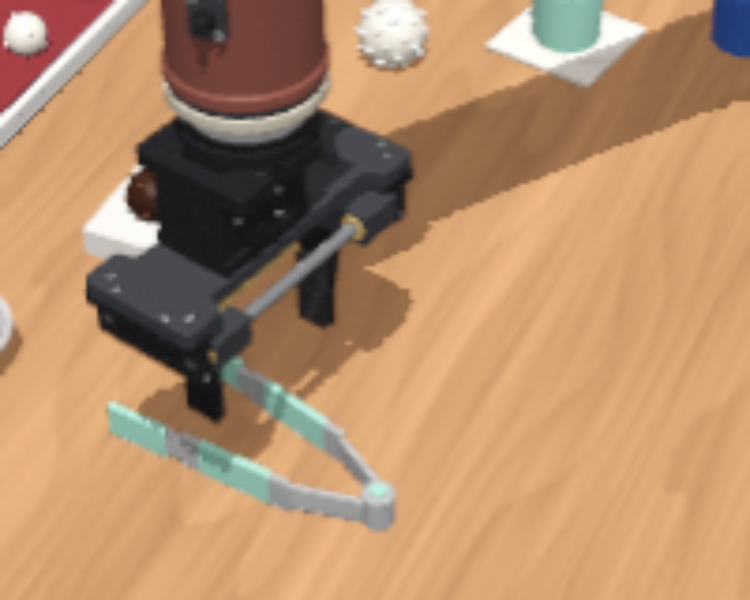

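```bash
python3 - <<'E'
from m import *
z=load('s16');p=cloud(z)
for cu,cv in [(195,395),(205,405),(213,410),(310,312),(325,318),(318,300)]:
    u=180+cu*200/750; v=190+cv*160/600; u,v=int(u),int(v); print(u,v,z['im'][v,u],p[v,u].round(3))
o=get_obs(); R=np.array(o['tool_rot']); t=o['tcp_pos']
m=(z['im'].sum(2)<150); q=(p[m]-t)@R; s=(np.abs(q[:,0])<.03)&(np.abs(q[:,1])<.07)&(q[:,2]>-.07)
for lo,hi in [(-.07,-.03),(.03,.07)]:
    k=s&(q[:,1]>lo)&(q[:,1]<hi); k2=k&(q[:,2]>-.04); print(k2.sum(), 'tip z max',np.percentile(q[k2,2],[50,90,99,100]),'x rng',q[k2,0].min(),q[k2,0].max(),'y',q[k2,1].min(),q[k2,1].max())
print(t)
E
```

```text
232 295 [20 19 21] [0.511 0.375 0.088]
234 298 [20 20 22] [0.505 0.377 0.083]
236 299 [21 19 20] [0.5   0.378 0.084]
262 273 [41 40 41] [0.489 0.281 0.079]
266 274 [34 33 33] [0.477 0.283 0.083]
264 270 [42 41 40] [0.481 0.286 0.095]
55 tip z max [-0.03120146 -0.02462703 -0.02062028 -0.02047014] x rng -0.014996252373400023 0.007592746281041629 y -0.053522539088626614 -0.04506151044959105
59 tip z max [-0.03001494 -0.02200008 -0.01956961 -0.01914727] x rng -0.013255729440856723 0.007819791758472878 y 0.04302629644639631 0.05363045157501817
[0.49772264 0.3261677  0.05551352]
```

servo_tool:
  translation:
    - [0, 0, 0.02]
    - [0, 0, 0.04]
    - [0, 0, 0.055]
    - [0, 0, 0.055]
    - [0, 0, 0.06]
    - [0, 0, 0.06]
  turn:
    - [0, 0, 0]
    - [0, 0, 0]
    - [0, 0, 0]
    - [0, 0, 0]
    - [0, 0, 0]
    - [0, 0, 0]
  jaw: [0.087, 0.087, 0.087, 0.087, 0.087, 0.087]

```text
t: 24.45
tcp_pos: [0.4968, 0.3254, -0.0065]
tool_rot: [[0.976, -0.217, 0.001], [-0.217, -0.976, 0.001], [0.001, -0.001, -1.0]]
wrist_force: [0.2, 0.1, -0.2]
opening: 0.0869
```

```bash
python3 - <<'E'
from m import *
shot('side','s17');o=get_obs(); print(o['t'],o['tcp_pos'],o['wrist_force'])
a=cv2.resize(cv2.imread('pics/s17.png')[190:350,180:380],(750,600));cv2.imwrite('pics/v17.png',a)
E
```

```text
24.5 [ 0.49686632  0.32544818 -0.00634856] [-0.84493049 -0.47730841 -0.94047529]
```

View pics/v17.png

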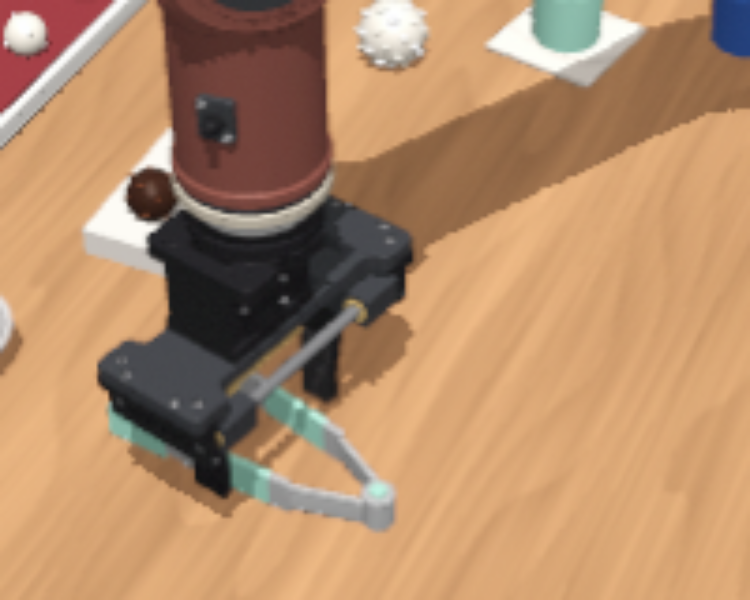

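servo_tool:
  translation:
    - [0, 0, 0.003]
    - [0, 0, 0.006]
    - [0, 0, 0.008]
    - [0, 0, 0.008]
  turn:
    - [0, 0, 0]
    - [0, 0, 0]
    - [0, 0, 0]
    - [0, 0, 0]
  jaw: [0.087, 0.087, 0.087, 0.087]

```text
t: 24.9
tcp_pos: [0.4961, 0.3249, -0.0155]
tool_rot: [[0.976, -0.217, -0.001], [-0.217, -0.976, -0.0], [-0.0, 0.0, -1.0]]
wrist_force: [1.1, 0.8, -0.2]
opening: 0.0869
```

servo_tool:
  translation:
    - [0, 0, 0]
    - [0, 0, 0]
    - [0, 0, 0]
    - [0, 0, 0]
    - [0, 0, 0]
    - [0, 0, 0]
    - [0, 0, 0]
    - [0, 0, 0]
  turn:
    - [0, 0, 0]
    - [0, 0, 0]
    - [0, 0, 0]
    - [0, 0, 0]
    - [0, 0, 0]
    - [0, 0, 0]
    - [0, 0, 0]
    - [0, 0, 0]
  jaw: [0.075, 0.065, 0.06, 0.057, 0.057, 0.057, 0.057, 0.057]
  squeeze: 20

```text
t: 25.7
tcp_pos: [0.4966, 0.3251, -0.015]
tool_rot: [[0.976, -0.218, 0.0], [-0.218, -0.976, 0.0], [0.0, -0.0, -1.0]]
wrist_force: [0.7, -0.9, 0.2]
opening: 0.0574
```

servo_tool:
  translation:
    - [0, 0, -0.02]
    - [0, 0, -0.05]
    - [0, 0, -0.08]
    - [0, 0, -0.08]
    - [0, 0, -0.08]
  turn:
    - [0, 0, 0]
    - [0, 0, 0]
    - [0, 0, 0]
    - [0, 0, 0]
    - [0, 0, 0]
  jaw: [0.057, 0.057, 0.057, 0.057, 0.057]

```text
t: 26.2
tcp_pos: [0.4965, 0.3253, 0.0652]
tool_rot: [[0.976, -0.217, 0.001], [-0.217, -0.976, 0.001], [0.001, -0.001, -1.0]]
wrist_force: [-0.6, 0.2, -0.9]
opening: 0.0573
```

```bash
python3 - <<'E'
from m import *
shot('side','s18');shot('wrist','w18');o=get_obs(); print(o['t'],o['tcp_pos'],o['wrist_force'],o['opening'])
a=cv2.resize(cv2.imread('pics/s18.png')[190:350,180:380],(500,400));b=cv2.resize(cv2.imread('pics/w18.png'),(300,225));b=cv2.copyMakeBorder(b,0,175,0,0,0);cv2.imwrite('pics/v18.png',np.hstack([a,b]))
E
```

```text
26.3 [0.49565109 0.32456636 0.06369857] [ 0.55579123  0.7720328  -0.91523457] 0.05735538531405277
```

View pics/v18.png

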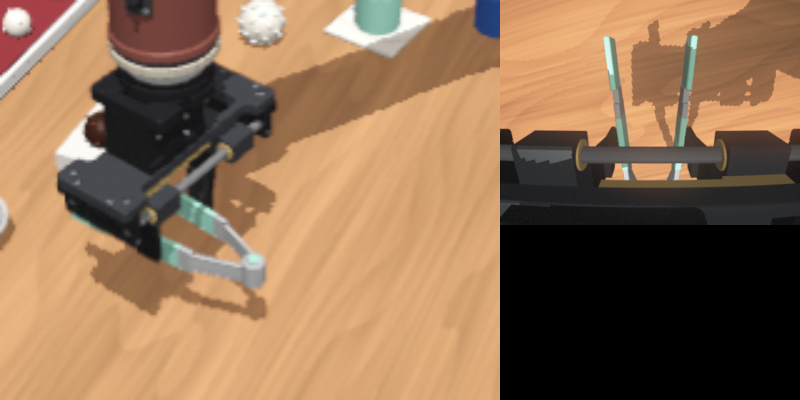

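View pics/w18.png

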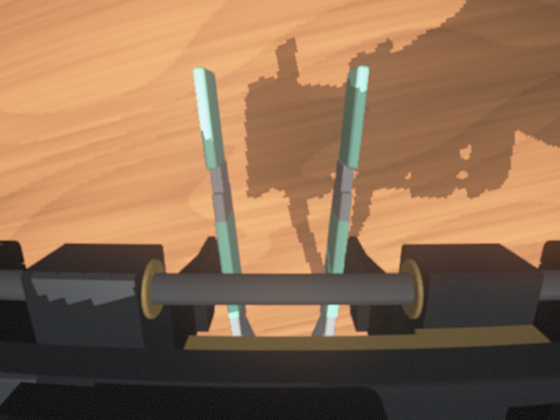

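servo_tool:
  translation:
    - [0.02, 0.03, -0.015]
    - [0.045, 0.065, -0.015]
    - [0.07, 0.1, -0.015]
    - [0.095, 0.135, -0.015]
    - [0.115, 0.165, -0.015]
    - [0.13, 0.19, -0.015]
    - [0.139, 0.2, -0.015]
    - [0.139, 0.2, -0.015]
  turn:
    - [0, 0, -0.03]
    - [0, 0, -0.07]
    - [0, 0, -0.11]
    - [0, 0, -0.15]
    - [0, 0, -0.19]
    - [0, 0, -0.23]
    - [0, 0, -0.23]
    - [0, 0, -0.23]
  jaw: [0.057, 0.057, 0.057, 0.057, 0.057, 0.057, 0.057, 0.057]

```text
t: 27.1
tcp_pos: [0.5887, 0.0977, 0.0788]
tool_rot: [[1.0, 0.007, -0.001], [0.007, -1.0, -0.001], [-0.001, 0.001, -1.0]]
wrist_force: [0.7, 0.1, -0.7]
opening: 0.0573
```

servo_tool:
  translation:
    - [0, 0, 0]
    - [0, 0, 0]
  turn:
    - [0, 0, 0]
    - [0, 0, 0]
  jaw: [0.057, 0.057]

```text
t: 27.3
tcp_pos: [0.5878, 0.1022, 0.0795]
tool_rot: [[1.0, 0.013, -0.001], [0.013, -1.0, 0.001], [-0.001, -0.001, -1.0]]
wrist_force: [-0.5, 0.9, -0.4]
opening: 0.0569
```

```bash
python3 - <<'E'
from m import *
shot('side','s19');shot('wrist','w19');o=get_obs(); print(o['t'],o['tcp_pos'],o['tool_rot'].round(3).tolist(),o['opening'],o['joints'].round(2))
a=cv2.resize(cv2.imread('pics/s19.png')[130:310,160:360],(667,600));cv2.imwrite('pics/v19.png',a)
E
```

```text
27.4 [0.5880071  0.10163715 0.07977899] [[1.0, 0.013, -0.0], [0.013, -1.0, 0.001], [-0.0, -0.001, -1.0]] 0.05764138438513074 [-0.11  0.33 -0.17  1.73  0.06  1.09 -1.85]
```

View pics/v19.png

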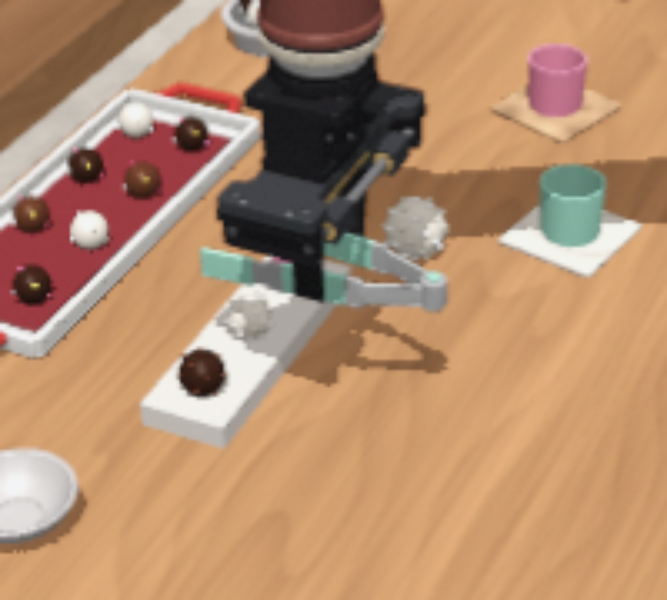

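View pics/w19.png

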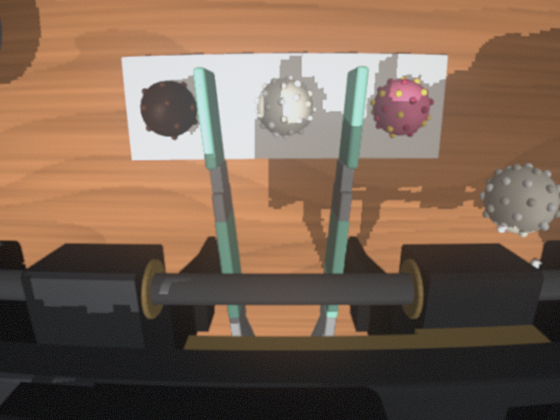

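```bash
python3 - <<'E'
from m import *
z=load('w19'); print('truf',ray(z,[[286,106.5],[168,109],[402,107]],.035).round(4))
print('jaw tops',ray(z,[[200.5,68],[361,68]],.119).round(4), 'grip-front',ray(z,[[223,222],[340,222]],.119).round(4))
c=ray(z,[[124,57],[447,54],[440,157],[132,160]],.02); print(c.round(4),c.mean(0))
from tongs import tongs
tongs('w19',.119)
E
```

```text
truf [[0.6618 0.1001 0.035 ]
 [0.6597 0.1763 0.035 ]
 [0.6631 0.0252 0.035 ]]
jaw tops [[0.6764 0.135  0.119 ]
 [0.6772 0.0715 0.119 ]] grip-front [[0.6123 0.1279 0.119 ]
 [0.613  0.0763 0.119 ]]
[[ 0.694   0.2095  0.02  ]
 [ 0.699  -0.0078  0.02  ]
 [ 0.6292 -0.0111  0.02  ]
 [ 0.624   0.2099  0.02  ]] [0.6615623  0.10011235 0.02      ]
[344, 67, 24, 101, 1435] [355.4 112.2] centroid [0.6599 0.0727] size [0.0078 0.0403]
[194, 68, 23, 101, 852] [205.9 115.3] centroid [0.6578 0.1335] size [0.0405 0.0062]
[332, 221, 16, 53, 588] [339.9 247.9] centroid [0.6006 0.0756] size [0.0055 0.0255]
[217, 222, 22, 52, 623] [225.  249.7] centroid [0.5989 0.1274] size [0.025  0.0083]
[228, 305, 12, 13, 140] [233.7 310.7] centroid [0.5673 0.1244] size [0.0067 0.0054]
[325, 305, 13, 12, 128] [331.2 310.5] centroid [0.5681 0.0777] size [0.0061 0.0057]
```

servo_tool:
  translation:
    - [0.002, 0.002, 0.01]
    - [0.002, 0.002, 0.025]
    - [0.002, 0.002, 0.04]
    - [0.002, 0.002, 0.05]
    - [0.002, 0.002, 0.06]
    - [0.002, 0.002, 0.06]
    - [0.002, 0.002, 0.06]
  turn:
    - [0, 0, 0]
    - [0, 0, 0]
    - [0, 0, 0]
    - [0, 0, 0]
    - [0, 0, 0]
    - [0, 0, 0]
    - [0, 0, 0]
  jaw: [0.057, 0.057, 0.057, 0.057, 0.057, 0.057, 0.057]

```text
t: 28.1
tcp_pos: [0.5906, 0.0977, 0.0197]
tool_rot: [[1.0, 0.011, -0.0], [0.011, -1.0, 0.0], [-0.0, -0.0, -1.0]]
wrist_force: [0.6, 1.5, -1.0]
opening: 0.0572
```

```bash
python3 - <<'E'
from m import *
shot('side','s20');shot('wrist','w20');o=get_obs(); print(o['t'],o['tcp_pos'],o['wrist_force'],o['opening'])
a=cv2.resize(cv2.imread('pics/s20.png')[150:290,180:340],(686,600));cv2.imwrite('pics/v20.png',a)
E
```

```text
28.2 [0.59109724 0.09781312 0.02047475] [-0.41082609 -0.27846345 -0.53685098] 0.05695405622869532
```

View pics/v20.png

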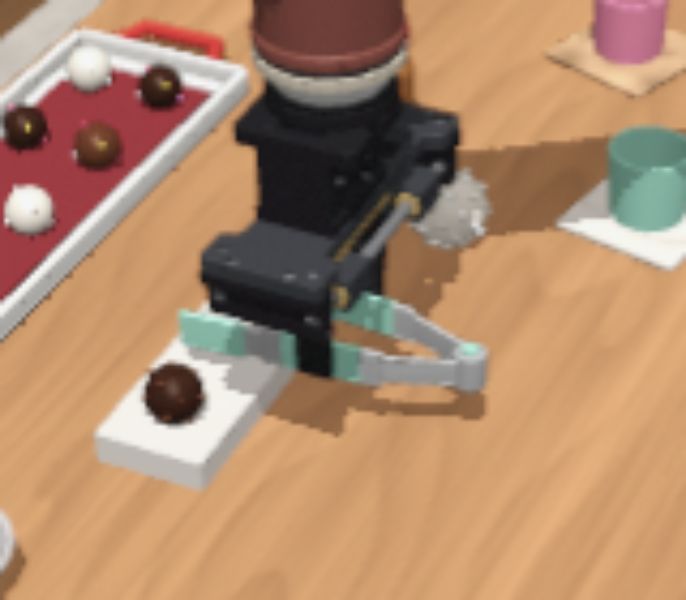

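View pics/w20.png

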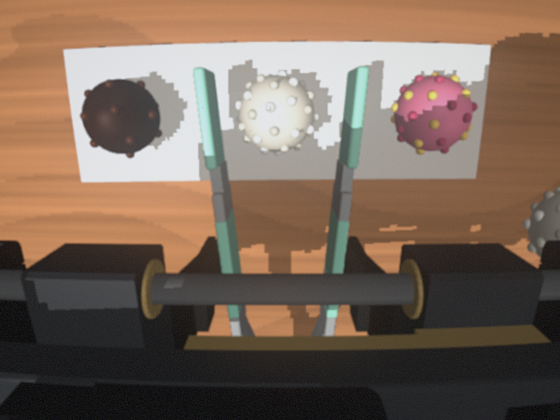

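servo_tool:
  translation:
    - [0, -0.001, 0.004]
    - [0, -0.001, 0.008]
    - [0, -0.001, 0.0115]
    - [0, -0.001, 0.0115]
  turn:
    - [0, 0, 0]
    - [0, 0, 0]
    - [0, 0, 0]
    - [0, 0, 0]
  jaw: [0.057, 0.057, 0.057, 0.057]

```text
t: 28.6
tcp_pos: [0.5901, 0.0986, 0.0076]
tool_rot: [[1.0, 0.011, -0.001], [0.011, -1.0, -0.0], [-0.001, 0.0, -1.0]]
wrist_force: [-0.3, 0.4, -0.6]
opening: 0.057
```

servo_tool:
  translation:
    - [0, 0, 0]
    - [0, 0, 0]
    - [0, 0, 0]
    - [0, 0, 0]
    - [0, 0, 0]
    - [0, 0, 0]
    - [0, 0, 0]
    - [0, 0, 0]
  turn:
    - [0, 0, 0]
    - [0, 0, 0]
    - [0, 0, 0]
    - [0, 0, 0]
    - [0, 0, 0]
    - [0, 0, 0]
    - [0, 0, 0]
    - [0, 0, 0]
  jaw: [0.054, 0.051, 0.048, 0.045, 0.042, 0.039, 0.037, 0.037]
  squeeze: 20

```text
t: 29.4
tcp_pos: [0.5907, 0.099, 0.0085]
tool_rot: [[1.0, 0.011, 0.0], [0.011, -1.0, 0.0], [0.0, -0.0, -1.0]]
wrist_force: [0.1, 0.9, 1.3]
opening: 0.0433
```

servo_tool:
  translation:
    - [0, 0, 0]
    - [0, 0, 0]
    - [0, 0, 0]
  turn:
    - [0, 0, 0]
    - [0, 0, 0]
    - [0, 0, 0]
  jaw: [0.035, 0.035, 0.035]

```text
t: 29.7
tcp_pos: [0.5907, 0.0989, 0.0085]
tool_rot: [[1.0, 0.011, 0.0], [0.011, -1.0, 0.0], [0.0, -0.0, -1.0]]
wrist_force: [0.3, 3.1, 0.5]
opening: 0.0434
```

```bash
python3 - <<'E'
from m import *
shot('wrist','w21');o=get_obs(); print(o['t'],o['tcp_pos'],o['wrist_force'],o['opening'])
E
```

```text
29.75 [0.59069528 0.09898697 0.00844788] [0.09548553 2.43738677 0.90918777] 0.04339438002394892
```

View pics/w21.png

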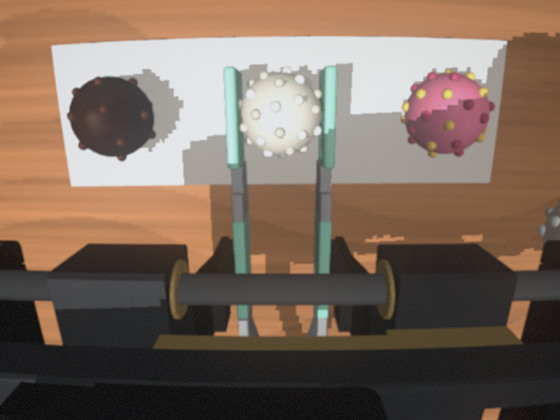

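The tongs have closed on the white truffle between the jaws (px (281,112), opening 43 mm). Lifting.

servo_tool:
  translation:
    - [0, 0, -0.01]
    - [0, 0, -0.025]
    - [0, 0, -0.045]
    - [0, 0, -0.065]
    - [0, 0, -0.085]
    - [0, 0, -0.1]
    - [0, 0, -0.1]
    - [0, 0, -0.1]
  turn:
    - [0, 0, 0]
    - [0, 0, 0]
    - [0, 0, 0]
    - [0, 0, 0]
    - [0, 0, 0]
    - [0, 0, 0]
    - [0, 0, 0]
    - [0, 0, 0]
  jaw: [0.035, 0.035, 0.035, 0.035, 0.035, 0.035, 0.035, 0.035]

```text
t: 30.55
tcp_pos: [0.5905, 0.0985, 0.1084]
tool_rot: [[1.0, 0.01, 0.0], [0.01, -1.0, -0.0], [0.0, 0.0, -1.0]]
wrist_force: [-0.2, -0.6, -2.3]
opening: 0.0434
```

```bash
python3 - <<'E'
from m import *
shot('side','s22');shot('wrist','w22');o=get_obs(); print(o['t'],o['tcp_pos'],o['wrist_force'],o['opening'],o['tool_rot'].round(3).tolist())
E
```

```text
30.65 [0.58982214 0.09841277 0.10725743] [ 0.12114373 -0.34900645 -1.4340915 ] 0.043423952120478344 [[1.0, 0.011, -0.002], [0.011, -1.0, -0.0], [-0.002, 0.0, -1.0]]
```

View pics/s22.png

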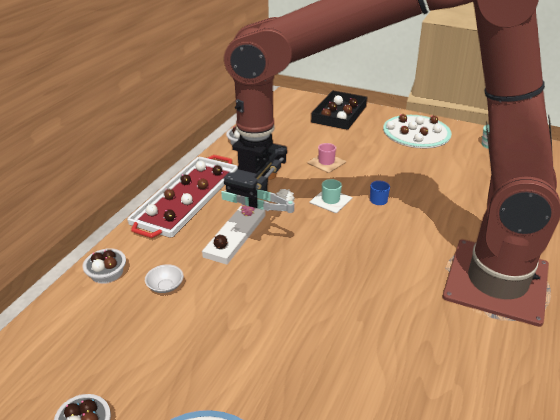

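View pics/w22.png

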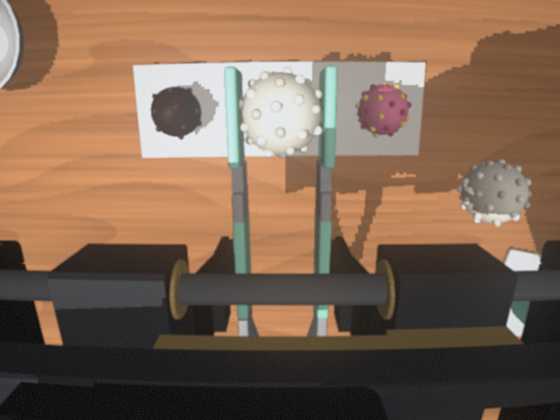

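servo_tool:
  translation:
    - [-0.005, 0.01, 0]
    - [-0.016, 0.03, 0]
    - [-0.03, 0.055, 0]
    - [-0.045, 0.08, 0]
    - [-0.06, 0.107, 0]
    - [-0.075, 0.134, 0]
    - [-0.09, 0.16, 0]
    - [-0.1, 0.18, 0]
  turn:
    - [0, 0, 0]
    - [0, 0, 0]
    - [0, 0, 0]
    - [0, 0, 0]
    - [0, 0, 0]
    - [0, 0, 0]
    - [0, 0, 0]
    - [0, 0, 0]
  jaw: [0.035, 0.035, 0.035, 0.035, 0.035, 0.035, 0.035, 0.035]

```text
t: 31.45
tcp_pos: [0.4904, -0.0848, 0.1077]
tool_rot: [[1.0, 0.009, -0.002], [0.009, -1.0, -0.0], [-0.002, 0.0, -1.0]]
wrist_force: [-0.5, -0.2, -1.3]
opening: 0.0431
```

servo_tool:
  translation:
    - [-0.015, 0.025, 0]
    - [-0.03, 0.05, 0]
    - [-0.042, 0.075, 0]
    - [-0.054, 0.095, 0]
    - [-0.062, 0.109, 0]
    - [-0.062, 0.109, 0]
    - [-0.062, 0.109, 0]
  turn:
    - [0, 0, 0]
    - [0, 0, 0]
    - [0, 0, 0]
    - [0, 0, 0]
    - [0, 0, 0]
    - [0, 0, 0]
    - [0, 0, 0]
  jaw: [0.035, 0.035, 0.035, 0.035, 0.035, 0.035, 0.035]

```text
t: 32.15
tcp_pos: [0.4312, -0.1919, 0.108]
tool_rot: [[1.0, 0.01, -0.001], [0.01, -1.0, 0.0], [-0.001, -0.0, -1.0]]
wrist_force: [0.0, -0.8, -1.0]
opening: 0.0435
```

servo_tool:
  translation:
    - [0, 0, 0]
    - [0, 0, 0]
    - [0, 0, 0]
    - [0, 0, 0]
    - [0, 0, 0]
    - [0, 0, 0]
    - [0, 0, 0]
    - [0, 0, 0]
  turn:
    - [0, 0, -0.08]
    - [0, 0, -0.18]
    - [0, 0, -0.28]
    - [0, 0, -0.38]
    - [0, 0, -0.48]
    - [0, 0, -0.56]
    - [0, 0, -0.59]
    - [0, 0, -0.59]
  jaw: [0.035, 0.035, 0.035, 0.035, 0.035, 0.035, 0.035, 0.035]

```text
t: 32.95
tcp_pos: [0.4318, -0.1913, 0.1082]
tool_rot: [[0.825, 0.566, -0.0], [0.566, -0.825, 0.0], [-0.0, -0.0, -1.0]]
wrist_force: [-0.7, 0.9, -1.0]
opening: 0.0437
```

servo_tool:
  translation:
    - [0, 0, 0]
    - [0, 0, 0]
    - [0, 0, 0]
  turn:
    - [0, 0, 0]
    - [0, 0, 0]
    - [0, 0, 0]
  jaw: [0.035, 0.035, 0.035]

```text
t: 33.25
tcp_pos: [0.4317, -0.192, 0.1083]
tool_rot: [[0.825, 0.565, -0.0], [0.565, -0.825, 0.0], [-0.0, -0.0, -1.0]]
wrist_force: [1.1, -0.6, -1.2]
opening: 0.0434
```

```bash
python3 - <<'E'
from m import *
shot('side','s23');shot('scene','sc23');shot('wrist','w23');o=get_obs(); print(o['t'],o['tcp_pos'],o['wrist_force'],o['opening'],o['tool_rot'].round(3).tolist())
t=o['tcp_pos']+o['tool_rot']@np.array([.0705,0,0]); print('truffle est',t)
E
```

```text
33.4 [ 0.43170387 -0.19205557  0.10838908] [ 1.11436292  0.05718035 -0.89248038] 0.04329700901985088 [[0.825, 0.565, 0.0], [0.565, -0.825, -0.0], [0.0, 0.0, -1.0]]
truffle est [ 0.48987655 -0.15222859  0.10839127]
```

View pics/s23.png

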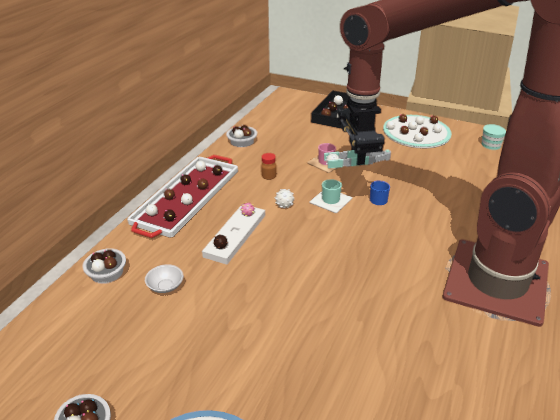

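View pics/w23.png

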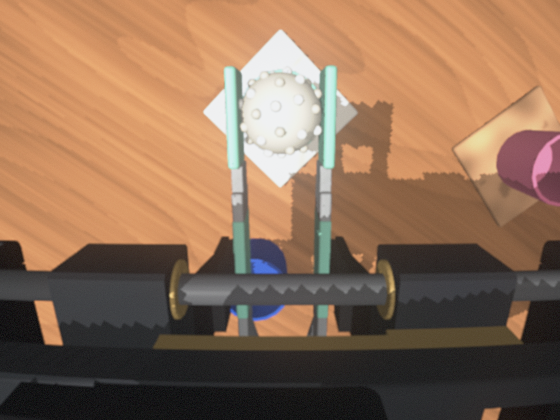

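View pics/sc23.png

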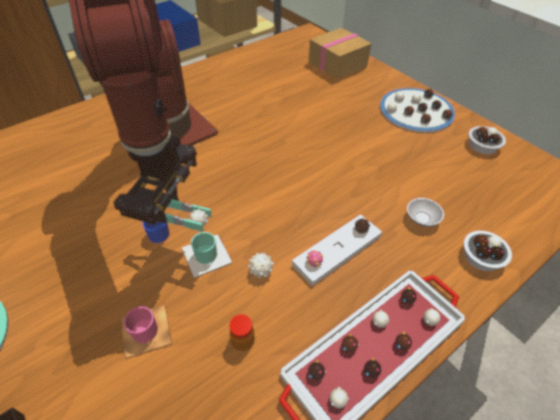

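```bash
python3 - <<'E'
from m import *
from scipy.optimize import least_squares
z=load('w23'); print(ray(z,[[281,112]],.135).round(4))
for f in ['s23','sc23']:
    z=load(f);p=cloud(z); h=cv2.cvtColor(z['im'],cv2.COLOR_RGB2HSV).astype(int)
    m=(np.linalg.norm(p-np.array([.49,-.152,.135]),axis=2)<.03)&(h[...,1]<60)&(h[...,2]>110); q=p[m]; print(f,len(q),least_squares(lambda c:np.linalg.norm(q-c,axis=1)-.018,[.49,-.152,.13],loss='soft_l1',f_scale=.002).x.round(4) if len(q)>5 else '')
    for n,c0,m in [('pink',(.576,-.346),((h[...,0]>155)|(h[...,0]<5))&(h[...,1]>60)),('mint',(.49,-.152),(h[...,0]>65)&(h[...,0]<100)&(h[...,1]>50))]:
        k=m&(np.hypot(p[...,0]-c0[0],p[...,1]-c0[1])<.05)&(p[...,2]<.07); q=p[k&(p[...,2]>.044)]; print(n,len(q),least_squares(lambda c:np.hypot(*(q[:,:2]-c).T)-.0265,c0,loss='soft_l1',f_scale=.002).x.round(4),q[:,2].max().round(3))
E
```

```text
[[ 0.4905 -0.1516  0.135 ]]
s23 142 [ 0.4906 -0.1521  0.1356]
pink 92 [ 0.5752 -0.3447] 0.061
mint 111 [ 0.4885 -0.1503] 0.057
sc23 263 [ 0.4893 -0.1508  0.1352]
pink 287 [ 0.5779 -0.3474] 0.058
mint 173 [ 0.4904 -0.1523] 0.059
```

Every check agrees, so I'm handing in.

```bash
python3 -c "
from cell import *
o=get_obs();print(o['t'],o['opening'],abs(o['qvel']).max()); print(job_done())"
```

```text
33.4 0.04329700901985088 0.001577081072660097
the job is handed in; nothing more can be done
None
```

The pots are swapped, and the white coconut truffle is held still in the tongs above the mint pot. I handed the job in at 33.4 s; it reports no verdict.

**Last checks**
- **Pots:** the mint pot is within about 2 mm of the white coaster's centre and the pink pot within about 3 mm of the cork's. Both look upright in the pictures.
- **Truffle:** all three cameras put it within about 2 mm of the mint pot's axis. The side and scene cameras measure its centre at about 135 mm, roughly 79 mm above the rim. The tongs are closed on it with 43 mm over the grips, and the arm is still.
- **Everything else:** the dark and pink truffles, the jar and the foil bowl look unmoved in the last pictures. I did not measure them again at the end.

**What went wrong or disagreed**
- **Fingertip position:** the pictures showed the fingertips about 19–20 mm above the reported TCP, not 17 mm below it as stated. I could lower the TCP to −15 mm with no contact force, which fits the pictures.
- **First pink pot grip:** because of that offset, the fingers slid off its rim, and the pot tilted briefly before settling back upright. A second, softer try missed the pot for the same reason. I then gripped lower and it held. The mint pot's first grip had also caught only the rim, but it held.

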